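Sweep the microscope filters through the gate into their slot

TASK

Push the three round metal-rimmed filters that lie loose in the sorting tray through its narrow gate, one after the other, until each lies flat and wholly past the gate posts inside the slot. Only push them along the tray floor with the fingertips or the outside of the fingers: do not pinch or lift them. Leave the small white box and the brown dropper bottle, which also stand in the tray, where they are.

Things in the scene. Friction and masses are not known exactly. Their poses are not given: they have to be found in the camera images.
- sorting_tray: plain grey plastic sorting tray, fixed to the worktop. Origin: on the worktop under the middle of the gate; +y points through the gate into the slot, x across, z up. Floor top at z = 3 mm; walls 5 mm thick, reaching z = 15 mm. Its open field lies at y = -250 to -35 mm, x = +-120 mm; from y = -35 mm the walls narrow like a funnel from x = +-65 mm to the gate at y = 0
- gate (a point): middle of the gate on the tray floor (3 mm above the tray's origin). The gate is 44 mm wide, between two upright steel posts of 7 mm diameter that reach 18 mm above the tray floor
- slot_end (a point): middle of the slot's end wall, on the tray floor, 135 mm past the gate along the tray's +y. The slot is a dead-end lane with level floor, 52 mm wide inside, between gate and end wall: room for the three filters in single file
- filter_a: round light filter for the microscope: a flat dark metal-rimmed glass disc, 32 mm diameter, 10 mm high, about 25 g, lying flat and loose in the field of the sorting tray. Origin: centre of its underside; z up. It slides when pushed from the side and stops as soon as the push stops. The three filters are alike
- filter_b: round light filter for the microscope: a flat dark metal-rimmed glass disc, 32 mm diameter, 10 mm high, about 25 g, lying flat and loose in the field of the sorting tray. Origin: centre of its underside; z up. It slides when pushed from the side and stops as soon as the push stops. The three filters are alike
- filter_c: round light filter for the microscope: a flat dark metal-rimmed glass disc, 32 mm diameter, 10 mm high, about 25 g, lying flat and loose in the field of the sorting tray. Origin: centre of its underside; z up. It slides when pushed from the side and stops as soon as the push stops. The three filters are alike
- cover_box: small white box of cover glasses, 34 x 34 mm, 20 mm high, loose, standing in a corner of the field beside the funnel. Origin: centre of its underside. To be left alone
- oil_bottle: small brown dropper bottle with black cap, 23 mm diameter, 58 mm high, loose, standing in the other corner of the field beside the funnel. Origin: centre of its underside. To be left alone
There are look-alikes about, which are no part of the job. Leave any green, turquoise or yellow look-alike of the filter_c alone.

How it is judged (in metres and radians):
On the way, in this order (a step that is already met when the one before it is completed fails the run):
1. one filter lies past the gate, the other two are still in front of it (((y of filter_a in the frame of sorting_tray above 0.015 m and y of each of filter_b, filter_c in the frame of sorting_tray below 0 m) or (y of each of filter_a, filter_c in the frame of sorting_tray below 0 m and y of filter_b in the frame of sorting_tray above 0.015 m) or (y of each of filter_a, filter_b in the frame of sorting_tray below 0 m and y of filter_c in the frame of sorting_tray above 0.015 m))), for 0.2 s.
2. two filters lie past the gate, the third is still in front of it (((y of each of filter_a, filter_b in the frame of sorting_tray above 0.015 m and y of filter_c in the frame of sorting_tray below 0 m) or (y of each of filter_a, filter_c in the frame of sorting_tray above 0.015 m and y of filter_b in the frame of sorting_tray below 0 m) or (y of filter_a in the frame of sorting_tray below 0 m and y of each of filter_b, filter_c in the frame of sorting_tray above 0.015 m))), for 0.2 s.
3. all three filters lie past the gate (y of each of filter_a, filter_b, filter_c in the frame of sorting_tray above 0.015 m), for 0.2 s.
At the end, for the whole second after the job is handed in: All three filters lie flat and at rest on the slot floor, each with its centre at least 15 mm past the gate line (wholly past the posts' middle, within 1 mm) and inside the slot; the white box and the dropper bottle stand upright within 15 mm of where they stood (y of filter_a in the frame of sorting_tray between 0.015 and 0.125 m and x of filter_a in the frame of sorting_tray between -0.015 and 0.015 m and z of each of filter_a, filter_b, filter_c in the frame of sorting_tray below 0.006 m and angle between each of filter_a, filter_b, filter_c's own z axis and vertical below 0.1 rad and linear speed of each of filter_a, filter_b, filter_c below 0.01 m/s and y of filter_b in the frame of sorting_tray between 0.015 and 0.125 m and x of filter_b in the frame of sorting_tray between -0.015 and 0.015 m and y of filter_c in the frame of sorting_tray between 0.015 and 0.125 m and x of filter_c in the frame of sorting_tray between -0.015 and 0.015 m and distance of each of cover_box, oil_bottle from where it was at the start of the episode below 0.015 m and angle between each of cover_box, oil_bottle's own z axis and vertical below 0.15 rad); the robot touches nothing.
It fails at once if a filter is lifted more than 6 mm off the tray floor or tipped by more than 40 degrees (height (world z) of any of filter_a, filter_b, filter_c above 0.009 m or angle between any of filter_a, filter_b, filter_c's own z axis and vertical above 0.7 rad).
It fails at once if the white box or the dropper bottle is pushed more than 15 mm from its place or tipped over (distance of any of cover_box, oil_bottle from where it was at the start of the episode above 0.015 m or angle between any of cover_box, oil_bottle's own z axis and vertical above 0.5 rad).
It also fails if it takes over 62 s, if anything falls off the work surface, if the arm or the gripper's body presses on something with over 40 N, if the wrist force passes 120 N, or if a joint passes its speed limit or range.

ROBOT

A 6-joint arm with a two-finger parallel gripper is mounted at the origin on a cart in front of the work surface, level with it; the furniture and walls round the work are solid. World frame = base frame: x ahead of the robot, y to its left, z up, the work surface at z = 0. Lengths are in mm, angles in rad, forces in N, time in s.
With the tool pointing down it reaches from about 350 to 875 mm from the base axis. Payload 4.2 kg.
Tool frame: the origin (TCP) lies midway between the tips of the shut fingers; the grasp point (between the pads) lies 19 mm behind it; z points along the fingers, y is the direction in which the jaws open and shut (so a half turn about z gives the same grasp; the last joint's range is limited). The gripper opens to 85 mm and grips with 20 to 120 N. Pads are 22 mm wide; open, the fingers measure 114 mm over their backs; the gripper's body (76 mm by 85 mm) begins 54 mm behind the grasp point. The pads swing forward as they close: fully open they stand 13 mm farther back than shut.
Start: joints at [-0.943, 0.385, 0.008, 0, -1.194, -0.259], TCP at [225.324, -582.948, 193.512] pointing down, gripper open.
Joint ranges: [-3.14, 3.14], [-1.21, 2.06], [-1.07, 1.41], [-3.16, 2.05], [-2.99, -0.16], [-3.1, 3.1]. Speed limits (rad/s): [2.79, 2.79, 3.14, 3.14, 3.14, 3.14].

INTERFACE

Orientations are given as a unit quaternion [x, y, z, w].
In Python, from bench import arm gives the robot as it stands. The module is installed in compiled form; this text tells all that it offers.
- The arm moves only by the tool drive_tool, never from a script. Its argument "moves" is a list that holds one entry, the list of rows, each a list of 7 numbers: the opening, from 0 (shut) to 1 (fully open), then the shift along the tool's x, y, z in m, then the turn, a rotation vector about the tool's x, y, z in rad. In form: [[[hand, dx, dy, dz, wx, wy, wz], ...]]. A call has 1 to 20 rows; each row shifts and turns the pose as measured when the row begins, along the tool's axes as they then stand; what a row does not reach is not made up. A row lasts 1/10 s, in which the tool goes at most 50 mm and 8.59 degrees, less where a joint would pass 70% of its speed; a pose out of reach is approached as far as the arm can. A call with a gripper value outside its range is refused whole. The fingers move at their own pace and stop on an object; the grip force is fixed at half the most. Time passes only in rows, so rows that do not move let the fingers close. It gives the time, the measured TCP pose, the force and the opening at its end, in the units of the state.
- arm.read_state(): the state, without advancing time (a new reading comes with each control period).
- arm.get_image(name): name is "scene" or "side" or "wrist"; returns (picture, depth): 384x512x3 uint8, red, green, blue; 384x512 float32, mm along the optical axis (not along the pixel's ray), 0 where there is no reading.
- arm.camera_params(name): a dict with "fov_y" (degrees; the focal length in pixels is half the picture's height over the tangent of half this angle, whatever the lens; pixels are square), "cx", "cy" (the principal point, pixels), "world_from_camera" (4x4, takes a point from camera to world coordinates); the wrist camera has in their place "T_tool_cam" (4x4, takes a point from camera to tool coordinates, whose origin is the TCP and whose axes are the flange's). Camera axes: x right, y down, z forward; pixel columns grow to the right and rows downward; lengths in mm; the calibration is good to about 2 mm. A picture is of the moment at which its call begins: read the wrist's pose just before it. camera_params takes no time and is no camera call.
- arm.job_done(): hands the job in, once; it reports no verdict.
The state is a dict: "clock": time; "joints": joint angles; "joint_vel": joint speeds; "joint_efforts": joint torques, N m; "position": TCP position; "ee_rot": TCP orientation; "contact_force": force on the tool from outside, world axes, zero at the start; "wrist_torque": the same for the moment, N m; "gripper_width": finger opening in mm.
Only numpy, scipy, OpenCV 4.12 (cv2) and the standard library are available. Lean on these libraries where they do the work, as an engineer would, in place of code of your own. Each camera call takes 0.05 s, during which the arm holds its last target.

## Working session

There is one attempt and no reset: what is moved stays moved. The work goes in short steps, Python scripts to look and compute and a tool call to move; the robot and the scene stay as the last step left them, time stands still between calls to the robot, and variables do not carry over. Pictures are saved under pics/ and viewed, and the job is handed in when it is done.

Besides the shell and the picture viewer there is one more tool, called after "Emit:" by a JSON object that holds its "fn" and its "kwargs", one argument or row to a line. drive_tool: Moves the arm, as the interface text tells. Its arguments: {"type":"object","properties":{"moves":{"type":"array","items":{"type":"array","items":{"type":"array","items":{"type":"number"}}}}},"required":["moves"]}

```bash
mkdir -p pics
python3 - <<'E'
from bench import arm
import cv2,numpy as np
s=arm.read_state(); print(s)
for n in ["scene","side","wrist"]:
    p,d=arm.get_image(n); cv2.imwrite(f"pics/{n}0.png",p[:,:,::-1]); np.savez(f"pics/{n}0.npz",p=p,d=d); print(n,arm.camera_params(n))
E
```

```text
{'clock': 0.0, 'joints': array([-9.43396892e-01,  3.85574894e-01,  6.65020319e-03, -4.96212369e-04,
       -1.19400680e+00, -2.58581147e-01]), 'joint_vel': array([-3.14891827e-04,  6.78325725e-04,  1.13445243e-03, -2.61899282e-04,
        9.80485961e-04, -9.24327527e-05]), 'joint_efforts': array([ 4.22738258e-04, -3.92292666e+01,  1.88408464e+01,  4.18643296e+00,
       -4.68039842e-03,  4.86446893e-06]), 'position': array([ 225.08895931, -582.35666638,  192.42055962]), 'ee_rot': array([-1.83275635e-01,  9.83060959e-01,  1.06337807e-03, -2.49266164e-04]), 'contact_force': array([ 0.57333764, -0.14365603, -0.88499907]), 'wrist_torque': array([ 0.06450219, -0.00160609,  0.0340686 ]), 'gripper_width': 85.81705672644479}
scene {'fov_y': 51.294671623260896, 'cx': 259.6098935387643, 'cy': 188.70917324424443, 'world_from_camera': array([[-8.84684243e-01, -3.58188303e-01,  2.98387214e-01,
         2.66759609e+02],
       [-4.66027574e-01,  6.96423345e-01, -5.45722296e-01,
         4.68957159e+02],
       [-1.23324784e-02, -6.21848586e-01, -7.83040386e-01,
         6.98837023e+02],
       [ 0
[... 265 characters left out ...]
],
       [-6.72893888e-02,  6.40624833e-01, -7.64899968e-01,
         7.24778462e+02],
       [-1.14089425e-02, -7.67081474e-01, -6.41448243e-01,
         6.48411086e+02],
       [ 0.00000000e+00,  0.00000000e+00,  0.00000000e+00,
         1.00000000e+00]])}
wrist {'fov_y': 70.15225180798505, 'cx': 252.675097665484, 'cy': 189.03788259085712, 'T_tool_cam': array([[ 7.52821313e-04, -9.56348543e-01, -2.92227475e-01,
         7.39371495e+01],
       [ 9.99999697e-01,  6.61711741e-04,  4.10618559e-04,
        -9.91737907e-02],
       [-1.99324110e-04, -2.92227696e-01,  9.56348751e-01,
        -1.80056951e+02],
       [ 0.00000000e+00,  0.00000000e+00,  0.00000000e+00,
         1.00000000e+00]])}
```

View pics/scene0.png

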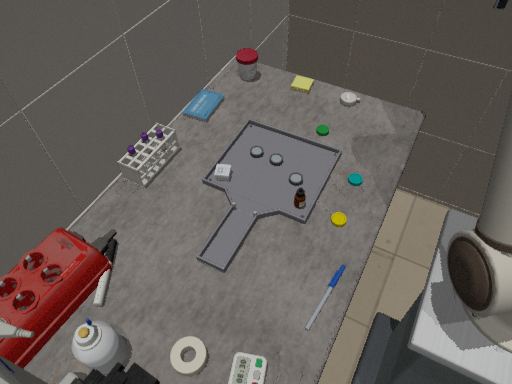

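View pics/side0.png

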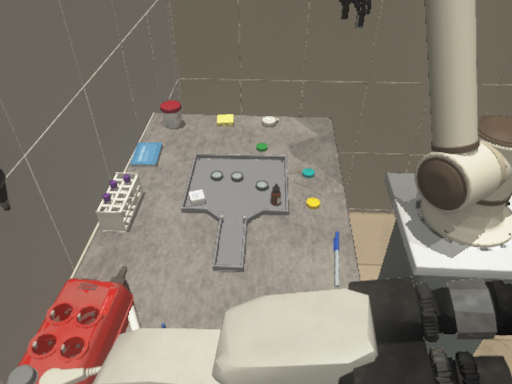

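View pics/wrist0.png

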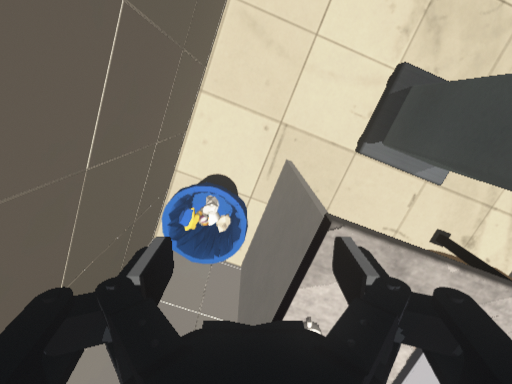

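The scene shows three grey filters at scene pixels (257,152), (276,159) and (296,180). The white box is at (222,172) and the bottle at (300,198). The look-alikes are green (323,130), turquoise (355,179), yellow (339,219) and a white-grey object at (348,98), all outside the tray. I choose the three inside it and check with a crop while measuring.

```bash
cat > h.py <<'E'
import numpy as np,cv2
from bench import arm
def K(n):
    c=arm.camera_params(n); return 192/np.tan(np.radians(c['fov_y']/2)),c
def Tw(n,st=None):
    c=arm.camera_params(n)
    if n!='wrist': return c['world_from_camera']
    from scipy.spatial.transform import Rotation as R
    T=np.eye(4);T[:3,:3]=R.from_quat(st['ee_rot']).as_matrix();T[:3,3]=st['position'];return T@c['T_tool_cam']
def ray(n,uv,z,st=None):
    f,c=K(n);T=Tw(n,st);uv=np.atleast_2d(np.asarray(uv,float))
    d=np.c_[(uv[:,0]-c['cx'])/f,(uv[:,1]-c['cy'])/f,np.ones(len(uv))]@T[:3,:3].T
    o=T[:3,3];return o+d*((z-o[2])/d[:,2])[:,None]
def proj(n,P,st=None):
    f,c=K(n);T=Tw(n,st);q=(np.atleast_2d(P)-T[:3,3])@T[:3,:3];return np.c_[q[:,0]/q[:,2]*f+c['cx'],q[:,1]/q[:,2]*f+c['cy']]
E
python3 - <<'E'
import numpy as np,cv2
a=cv2.imread('pics/scene0.png')[110:280,190:350];b=cv2.imread('pics/side0.png')[145:275,170:330]
cv2.imwrite('pics/c1.png',cv2.resize(a,None,fx=3.5,fy=3.5,interpolation=cv2.INTER_CUBIC))
cv2.imwrite('pics/c2.png',cv2.resize(b,None,fx=4.5,fy=4.5,interpolation=cv2.INTER_CUBIC))
E
```

```text
(no output)
```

View pics/c1.png

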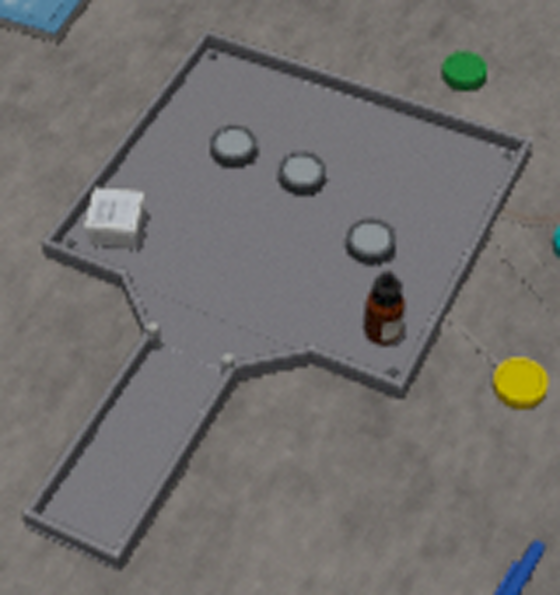

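View pics/c2.png

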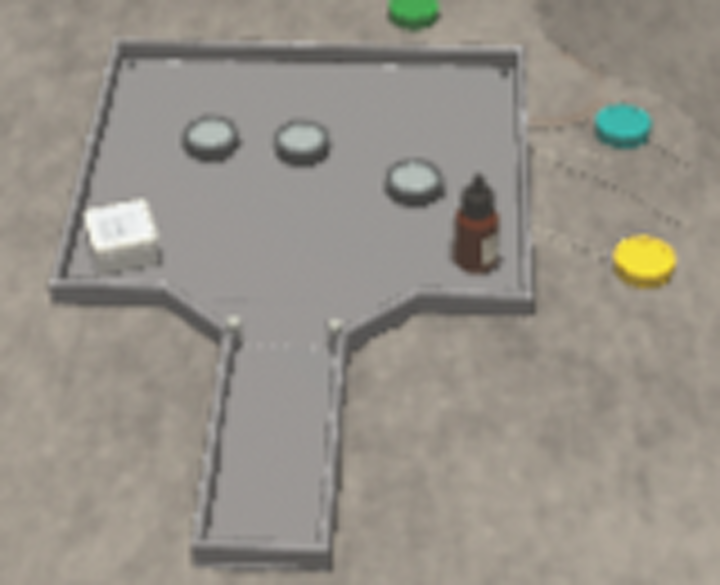

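```bash
cat > m.py <<'E'
from h import *
S={'scene':(3.5,190,110,dict(fl=(208,37),fr=(528,145),nl=(45,243),nr=(402,391),el=(27,517),er=(122,560),pl=(152,327),pr=(227,358),f1=(234,144),f2=(302,171),f3=(371,239))),
'side':(4.5,170,145,dict(fl=(117,43),fr=(521,48),nl=(52,285),nr=(533,300),el=(194,548),er=(331,552),pl=(233,322),pr=(335,324),f1=(211,136),f2=(302,141),f3=(414,182)))}
tr=dict(fl=(125,-255),fr=(-125,-255),nl=(125,-30),nr=(-125,-30),el=(31,140),er=(-31,140),pl=(25.5,0),pr=(-25.5,0))
W={}
for n,(k,u0,v0,pts) in S.items():
    for a,(u,v) in pts.items():
        z=21 if a[0]=='p' else 13 if a[0]=='f' and a[1].isdigit() else 15
        W.setdefault(a,[]).append(ray(n,((u+.5)/k-.5+u0,(v+.5)/k-.5+v0),z)[0,:2])
for a in W: print(a,np.round(W[a],1).tolist())
A=[];B=[]
for a in tr:
    for w in W[a]: A.append(tr[a]);B.append(w)
A=np.array(A,float);B=np.array(B)
ma,mb=A.mean(0),B.mean(0);H=(A-ma).T@(B-mb);U,_,V=np.linalg.svd(H);R=(V.T@U.T);t=mb-R@ma
print('yaw',np.degrees(np.arctan2(R[1,0],R[0,0])),'det',np.linalg.det(R),'t',t)
print('resid',np.round((A@R.T+t-B),1).tolist())
for a in('f1','f2','f3'):
    for w in W[a]: print(a,np.round(R.T@(w-t),1))
E
python3 m.py
```

```text
fl [[654.1, -191.1], [657.1, -191.4]]
fr [[410.8, -194.7], [413.0, -198.5]]
nl [[653.5, 26.4], [654.4, 28.5]]
nr [[405.8, 25.9], [407.5, 26.4]]
el [[555.3, 196.6], [558.1, 197.5]]
er [[495.4, 194.9], [497.5, 196.3]]
pl [[556.8, 56.3], [556.9, 57.5]]
pr [[505.9, 55.7], [506.1, 56.1]]
f1 [[588.1, -107.2], [588.9, -104.4]]
f2 [[536.2, -105.9], [536.8, -102.5]]
f3 [[470.8, -73.1], [471.9, -68.7]]
yaw 0.9349492204163262 det 0.9999999999999998 t [529.92192845  57.63709044]
resid [[4.9, -4.1], [1.9, -3.9], [-1.7, -4.7], [-3.9, -0.9], [1.9, 3.3], [1.0, 1.2], [-0.4, -0.3], [-2.1, -0.8], [3.3, 1.5], [0.5, 0.6], [1.2, 2.2], [-0.9, 0.8], [-1.4, 1.7], [-1.5, 0.6], [-1.4, 1.5], [-1.6, 1.1]]
f1 [  55.5 -165.7]
f1 [  56.3 -163. ]
f2 [   3.6 -163.6]
f2 [   4.2 -160.2]
f3 [ -61.2 -129.7]
f3 [ -60.1 -125.4]
```

Emit:
{"fn": "drive_tool", "kwargs": {
  "moves": [
    [[0,0,0,-0.03,0,0,-0.14],[0,0,0,-0.03,0,0,-0.14],[0,0,0,-0.03,0,0,-0.14],[0,0,0,-0.02,0,0,-0.14],[0,0,0,0,0,0,-0.14],[0,0,0,0,0,0,-0.14],[0,0,0,0,0,0,-0.14],[0,0,0,0,0,0,-0.14],[0,0,0,0,0,0,-0.1]]
  ]
}}

```text
clock: 1.05
position: [224.5, -580.8, 302.7]
ee_rot: [0.731, -0.683, -0.005, -0.002]
contact_force: [-0.5, 0.1, 0.7]
gripper_width: 0.0
```

```bash
cat >> h.py <<'E'
from scipy.spatial.transform import Rotation as Rn
def rep(st,t=(530,57.6),yaw=0.93):
    M=Rn.from_quat(st['ee_rot']).as_matrix()
    c,s=np.cos(np.radians(yaw)),np.sin(np.radians(yaw));Rt=np.array([[c,-s],[s,c]])
    p=Rt.T@(st['position'][:2]-t)
    print('clk',round(st['clock'],2),'TCP tray xy',np.round(p,1),'world',np.round(st['position'],1),'toolx angle-270-yaw',round((np.degrees(np.arctan2(M[1,0],M[0,0]))-270-yaw+180)%360-180,2),'toolz',np.round(M[:,2],3),'F',np.round(st['contact_force'],1),'w',round(st['gripper_width'],1))
E
python3 -c "
from h import *
rep(arm.read_state())"
```

```text
clk 1.05 TCP tray xy [-315.8 -633.4] world [ 224.5 -580.8  302.7] toolx angle-270-yaw 2.94 toolz [-0.004  0.01  -1.   ] F [-0.5  0.1  0.7] w 0.0
```

Emit:
{"fn": "drive_tool", "kwargs": {
  "moves": [
    [[0,-0.043,-0.02,0,0,0,0.05],[0,-0.043,-0.02,0,0,0,0],[0,-0.043,-0.02,0,0,0,0],[0,-0.043,-0.02,0,0,0,0],[0,-0.043,-0.02,0,0,0,0],[0,-0.043,-0.02,0,0,0,0],[0,-0.043,-0.02,0,0,0,0],[0,-0.043,-0.02,0,0,0,0],[0,-0.043,-0.02,0,0,0,0],[0,-0.043,-0.02,0,0,0,0],[0,-0.043,-0.02,0,0,0,0],[0,-0.043,-0.02,0,0,0,0],[0,-0.043,-0.02,0,0,0,0],[0,-0.043,-0.02,0,0,0,0],[0,-0.043,-0.02,0,0,0,0],[0,0,0,0,0,0,0],[0,0,0,0,0,0,0]]
  ]
}}

```text
clock: 2.75
position: [518.5, 96.5, 302.6]
ee_rot: [0.712, -0.702, -0.01, -0.002]
contact_force: [0.2, 0.1, 0.5]
gripper_width: -0.1
```

```bash
python3 -c "
from h import *
s=arm.read_state();rep(s);p,d=arm.get_image('wrist');cv2.imwrite('pics/w1.png',p[:,:,::-1])
import pickle;pickle.dump((s,p,d),open('w1.pkl','wb'))"
```

```text
clk 2.75 TCP tray xy [-10.8  39.1] world [518.5  96.5 302.6] toolx angle-270-yaw -0.08 toolz [-0.011  0.018 -1.   ] F [0.2 0.1 0.5] w -0.1
```

View pics/w1.png

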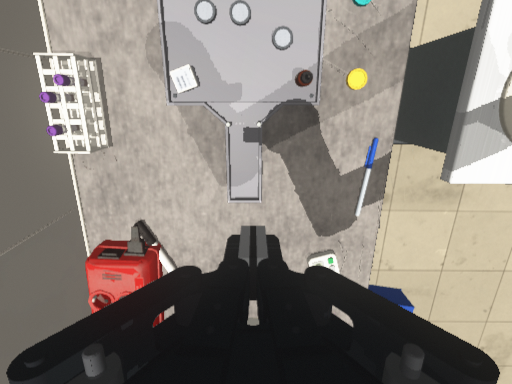

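Emit:
{"fn": "drive_tool", "kwargs": {
  "moves": [
    [[0,0.05,0,0,0,0,0],[0,0.05,0,0,0,0,0],[0,0.03,-0.01,0,0,0,0],[0,0,0,0,-0.01,-0.015,0],[0,0,0,0,0,0,0]]
  ]
}}

```text
clock: 3.3
position: [527.2, -41.6, 300.2]
ee_rot: [0.711, -0.703, -0.02, -0.004]
contact_force: [-0.0, 0.8, 0.3]
gripper_width: -0.1
```

```bash
python3 -c "
from h import *
s=arm.read_state();rep(s);p,d=arm.get_image('wrist');cv2.imwrite('pics/w2.png',cv2.resize(p[0:260,100:400,::-1],None,fx=2.3,fy=2.3,interpolation=cv2.INTER_CUBIC))
import pickle;pickle.dump((s,p,d),open('w2.pkl','wb'))"
```

```text
clk 3.3 TCP tray xy [ -4.4 -99.2] world [527.2 -41.6 300.2] toolx angle-270-yaw -0.31 toolz [-0.022  0.033 -0.999] F [-0.   0.8  0.3] w -0.1
```

View pics/w2.png

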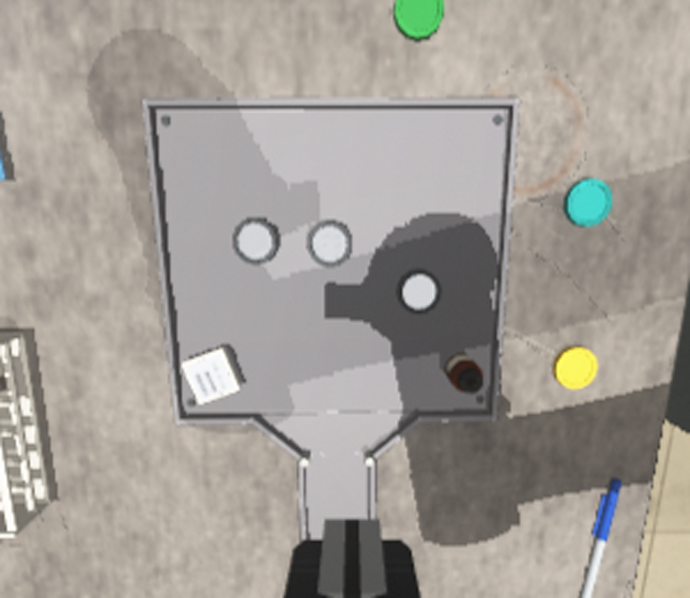

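```bash
cat > m2.py <<'E'
from h import *
import pickle
s,p,d=pickle.load(open('w2.pkl','rb'))
pts=dict(fl=(145,101,15),fr=(518,99,15),nl=(177,421,15),nr=(494,419,15),pl=(304,462,21),pr=(370,462,21),f1=(257,240,13),f2=(329,242,13),f3=(419,291,13))
W={a:ray('wrist',((u+.5)/2.3-.5+100,(v+.5)/2.3-.5),z,s)[0,:2] for a,(u,v,z) in pts.items()}
for a in W: print(a,W[a].round(1))
v=W['fr']-W['fl'];print('yaw far',np.degrees(np.arctan2(-v[1],-v[0])),np.hypot(*v))
v=W['nr']-W['nl'];print('yaw near',np.degrees(np.arctan2(-v[1],-v[0])),np.hypot(*v))
gm=(W['pl']+W['pr'])/2;fm=(W['fl']+W['fr'])/2;v=gm-fm;print('gate',gm,'axis yaw',np.degrees(np.arctan2(-v[0],v[1])),np.hypot(*v))
E
python3 m2.py
```

```text
fl [ 659.  -194.1]
fr [ 413.9 -199.1]
nl [655.1  25.4]
nr [410.8  22.3]
pl [557.9  56.3]
pr [506.5  56.1]
f1 [ 589.3 -108. ]
f2 [ 538.6 -107.2]
f3 [473.3 -74. ]
yaw far 1.1735973415077223 245.10915866793255
yaw near 0.7214595150407126 244.27525701962526
gate [532.17586713  56.21289988] axis yaw 0.9647819578442774 252.85037007314637
```

Emit:
{"fn": "drive_tool", "kwargs": {
  "moves": [
    [[0.165,0,0,0,0.022,0.033,-0.005],[0.165,0,0,0,0,0,0],[0.165,0.04,-0.004,0.02,0,0,0],[0.165,0.04,-0.004,0.02,0,0,0],[0.165,0.027,-0.003,0.03,0,0,0],[0.165,0,0,0.045,0,0,0],[0.165,0,0,0.045,0,0,0],[0.165,0,0,0.045,0,0,0],[0.165,0,0,0.03,0,0,0],[0.165,0,0,0,0,0,0]]
  ]
}}

```text
clock: 4.35
position: [544.9, -145.7, 62.8]
ee_rot: [0.716, -0.698, 0.003, -0.006]
contact_force: [-0.4, -0.2, 0.5]
gripper_width: 14.1
```

```bash
sed -i 's/t=(530,57.6),yaw=0.93/t=(532,56.5),yaw=1.0/' h.py; python3 -c "
from h import *
s=arm.read_state();rep(s);p,d=arm.get_image('wrist');cv2.imwrite('pics/w3.png',p[:,:,::-1])"
```

```text
clk 4.35 TCP tray xy [   9.4 -202.4] world [ 544.9 -145.7   62.8] toolx angle-270-yaw 0.5 toolz [ 0.013  0.004 -1.   ] F [-0.4 -0.2  0.5] w 14.1
```

View pics/w3.png

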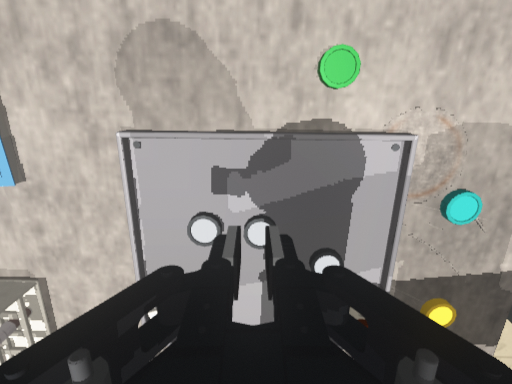

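```bash
python3 -c "
from h import *
s=arm.read_state()
w=ray('wrist',[(205,229),(259,232)],13,s)[:,:2]-(532,56.5);c,q=np.cos(.01745),np.sin(.01745)
print(w@np.array([[c,-q],[q,c]]))"
```

```text
[[  56.63319679 -166.21999458]
 [   6.23068833 -164.10965544]]
```

Emit:
{"fn": "drive_tool", "kwargs": {
  "moves": [
    [[0.165,0.003,0.005,0.02,-0.013,0,0.008],[0.165,0,0,0.025,0,0,0],[0.165,0,0,0,0,0,0]]
  ]
}}

```text
clock: 4.7
position: [548.8, -148.3, 26.6]
ee_rot: [0.715, -0.699, 0.005, -0.007]
contact_force: [-0.1, 0.5, 0.1]
gripper_width: 14.1
```

```bash
python3 -c "
from h import *
s=arm.read_state();rep(s)"
```

```text
clk 4.7 TCP tray xy [  13.2 -205.1] world [ 548.8 -148.3   26.6] toolx angle-270-yaw 0.29 toolz [ 0.017  0.002 -1.   ] F [-0.1  0.5  0.1] w 14.1
```

Emit:
{"fn": "drive_tool", "kwargs": {
  "moves": [
    [[0.165,0,0.01,0,-0.017,0,0.005],[0.165,0,0,0,0,0,0]]
  ]
}}

```text
clock: 4.9
position: [541.3, -148.4, 30.9]
ee_rot: [0.714, -0.7, 0.002, -0.002]
contact_force: [0.5, -0.1, 0.6]
gripper_width: 14.1
```

```bash
python3 -c "
from h import *
s=arm.read_state();rep(s)"
```

```text
clk 4.9 TCP tray xy [   5.7 -205. ] world [ 541.3 -148.4   30.9] toolx angle-270-yaw 0.08 toolz [ 0.006  0.001 -1.   ] F [ 0.5 -0.1  0.6] w 14.1
```

Emit:
{"fn": "drive_tool", "kwargs": {
  "moves": [
    [[0.165,0,0,0,0,0,0],[0.165,0,0.002,0.01,-0.005,0,0],[0.165,0,0.002,0.006,0,0,0],[0.165,0,0,0,0,0,0]]
  ]
}}

```text
clock: 5.3
position: [539.9, -148.3, 18.2]
ee_rot: [0.714, -0.7, 0.003, -0.003]
contact_force: [-0.2, 1.4, -0.1]
gripper_width: 14.1
```

```bash
python3 -c "
from h import *
s=arm.read_state();rep(s)"
```

```text
clk 5.3 TCP tray xy [   4.3 -204.9] world [ 539.9 -148.3   18.2] toolx angle-270-yaw 0.13 toolz [ 0.009  0.001 -1.   ] F [-0.2  1.4 -0.1] w 14.1
```

Emit:
{"fn": "drive_tool", "kwargs": {
  "moves": [
    [[0.165,0,0.002,0.006,-0.009,0,0.002],[0.165,0,0,0.004,0,0,0],[0.165,0,0,0.0,0,0,0]]
  ]
}}

```text
clock: 5.6
position: [537.3, -148.5, 6.7]
ee_rot: [0.713, -0.701, -0.001, 0.001]
contact_force: [0.5, -0.6, 0.4]
gripper_width: 14.1
```

```bash
python3 -c "
from h import *
s=arm.read_state();rep(s)
for n in ['scene','side']:
    p,d=arm.get_image(n);u,v=proj(n,[538,-110,10])[0].astype(int);cv2.imwrite('pics/a_%s.png'%n,cv2.resize(p[max(v-45,0):v+45,u-60:u+60,::-1],None,fx=5,fy=5,interpolation=cv2.INTER_CUBIC))
a=cv2.imread('pics/a_scene.png');b=cv2.imread('pics/a_side.png');cv2.imwrite('pics/a.png',cv2.resize(np.vstack([a,b]),None,fx=.65,fy=.65))
"
```

```text
clk 5.6 TCP tray xy [   1.7 -205. ] world [ 537.3 -148.5    6.7] toolx angle-270-yaw 0.0 toolz [-0.002  0.    -1.   ] F [ 0.5 -0.6  0.4] w 14.1
```

View pics/a.png

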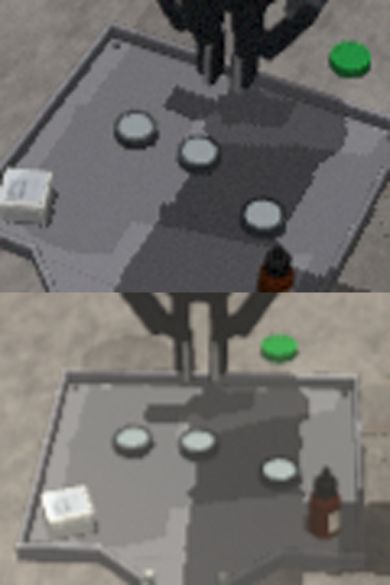

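Emit:
{"fn": "drive_tool", "kwargs": {
  "moves": [
    [[0.165,-0.01,0,0,0,0,0],[0.165,-0.01,0,0,0,0,0],[0.165,-0.01,0,0,0,0,0],[0.165,-0.01,0,0,0,0,0],[0.165,-0.01,0,0,0,0,0]]
  ]
}}

```text
clock: 6.2
position: [537.3, -94.9, 7.8]
ee_rot: [0.713, -0.701, -0.0, -0.0]
contact_force: [-0.3, -0.9, 0.1]
gripper_width: 14.0
```

```bash
cat > look.py <<'E'
from h import *
import sys
tag=sys.argv[1]; s=arm.read_state();rep(s)
out=[]
for n,k in (('scene',3.4),('side',3.4)):
    p,d=arm.get_image(n)
    r=(slice(110,270),slice(190,350)) if n=='scene' else (slice(145,275),slice(170,300))
    out.append(cv2.resize(p[r][:,:,::-1],None,fx=k,fy=k,interpolation=cv2.INTER_CUBIC))
    hh=max(o.shape[0] for o in out)
    # find discs: bright glass blobs
    hsv=cv2.cvtColor(p,cv2.COLOR_RGB2HSV);g=p.astype(int)
    cand=((hsv[:,:,2]>125)&(hsv[:,:,1]<40)&(g[:,:,1]>=g[:,:,0]+3)).astype(np.uint8)
    m=np.zeros_like(cand);m[r]=cand[r]
    m=cv2.morphologyEx(m,cv2.MORPH_OPEN,np.ones((2,2),np.uint8))
    c=np.cos(.01745);q=np.sin(.01745)
    L,lab,stt,cen=cv2.connectedComponentsWithStats(m)
    for i in range(1,L):
        if stt[i,4]>20:
            w=ray(n,cen[i],13)[0,:2]-(532,56.5); print(n,cen[i].round(1),stt[i,4],'tray',np.round(w@np.array([[c,-q],[q,c]]),1))
hh=max(o.shape[0] for o in out)
im=np.hstack([np.vstack([o,np.zeros((hh-o.shape[0],o.shape[1],3),np.uint8)]) for o in out])
im=cv2.resize(im,None,fx=.8,fy=.8,interpolation=cv2.INTER_AREA);print(im.shape)
cv2.imwrite(f'pics/{tag}.png',im)
E
python3 look.py b1
```

```text
clk 6.2 TCP tray xy [   2.6 -151.4] world [537.3 -94.9   7.8] toolx angle-270-yaw -0.04 toolz [ 0.  0. -1.] F [-0.3 -0.9  0.1] w 14.0
scene [257.2 151.2] 56 tray [  51.1 -164.3]
scene [276.8 159.2] 51 tray [  -1.5 -161.3]
scene [222.8 169.8] 113 tray [ 95.1 -77.4]
scene [296.5 178.4] 65 tray [ -65.7 -127.9]
side [217.1 175.1] 47 tray [  52.4 -160.8]
side [237.5 176.1] 44 tray [-1.000e-01 -1.583e+02]
side [262.5 184.9] 53 tray [ -64.5 -124.7]
(435, 789, 3)
```

View pics/b1.png

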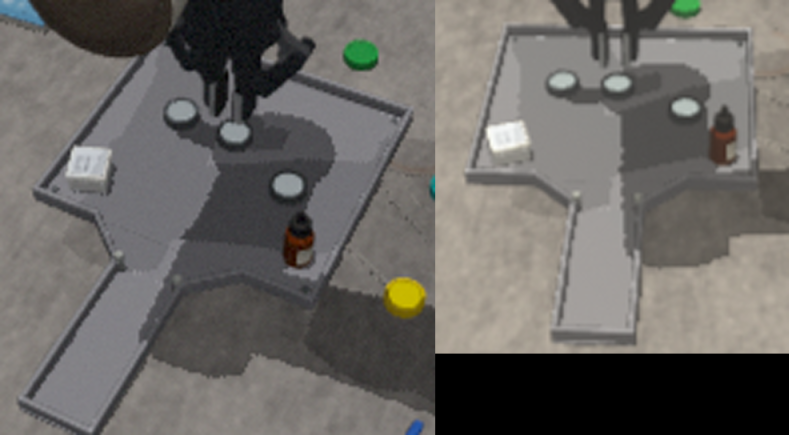

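```bash
python3 -c "
from h import *
s=arm.read_state();rep(s)
for n in ['scene','side']:
    print(n,proj(n,s['position']),arm.camera_params(n)['world_from_camera'][:3,3], ray(n,(235.8,167.8) if n=='side' else (190+227/2.72,110+113/2.72),8))
    p,d=arm.get_image(n);u,v=proj(n,s['position'])[0].astype(int);a=p[v-45:v+45,u-60:u+60,::-1].copy();cv2.imwrite('pics/d_%s.png'%n,cv2.resize(a,None,fx=6,fy=6,interpolation=cv2.INTER_CUBIC))
"
```

```text
clk 6.3 TCP tray xy [   2.8 -151.1] world [537.4 -94.5   7.8] toolx angle-270-yaw 0.06 toolz [ 0.  0. -1.] F [ 0.3 -0.2 -0.4] w 14.1
scene [[273.23508567 163.04043386]] [266.75960882 468.95715926 698.8370235 ] [[ 553.35262524 -127.54656558    8.        ]]
side [[236.24647822 179.45781617]] [445.40250313 724.77846196 648.41108621] [[ 543.00722713 -144.03708037    8.        ]]
```

View pics/d_side.png

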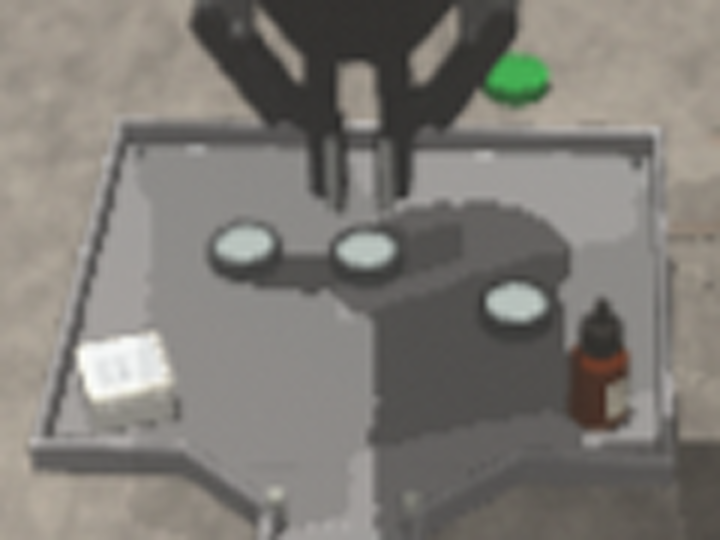

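View pics/d_scene.png

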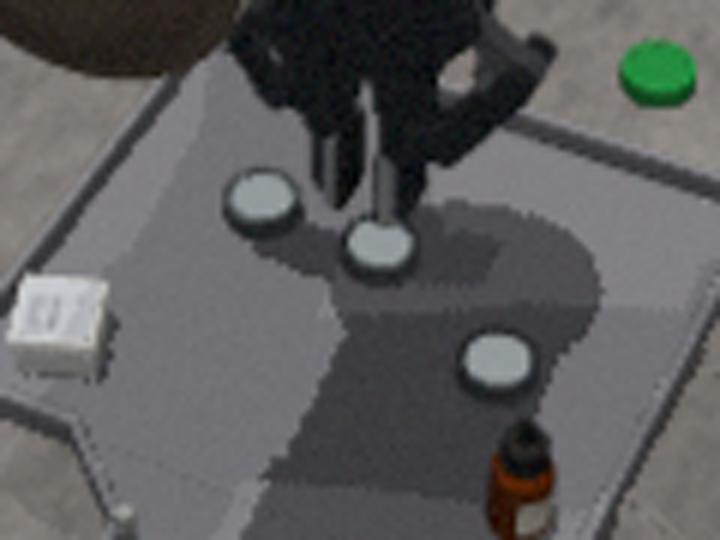

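```bash
python3 -c "
from h import *
def tri(a,b):
    A=[];B=[]
    for n,uv in(('scene',a),('side',b)):
        o=Tw(n)[:3,3];d=ray(n,uv,0)[0]-o;d/=np.linalg.norm(d);P=np.eye(3)-np.outer(d,d);A.append(P);B.append(P@o)
    return np.linalg.lstsq(np.vstack(A),np.hstack(B),rcond=None)[0]
print(tri((273.2,152.7),(236,168.2)))
print('disc',tri((276.8,159.2),(237.5,176.1)))
s=arm.read_state();j=s['joints'];print(j)
"
```

```text
[536.71075626 -91.76994892  45.3656471 ]
disc [ 535.60374955 -109.661155      7.13004169]
[ 1.20825285e-01  4.60577740e-01 -4.12894822e-01 -5.24640629e-04
 -6.97371402e-01 -1.03262159e-01]
```

```bash
python3 -c "
from h import *
s=arm.read_state();rep(s)
for n,uvs in(('scene',[(268,149),(276.5,151),(280,152),(277,159)]),('side',[(231,165),(240,164),(243,166),(237,176),(231,163)])):
    p,d=arm.get_image(n);f,c=K(n);T=Tw(n)
    for u,v in uvs:
        z=d[int(round(v)),int(round(u))];q=np.array([(u-c['cx'])/f*z,(v-c['cy'])/f*z,z,1]);print(n,u,v,(T@q)[:3].round(1))
p,d=arm.get_image('wrist');cv2.imwrite('pics/w4.png',p[:,:,::-1])
"
```

```text
clk 6.4 TCP tray xy [   2.7 -152.2] world [537.3 -95.6   7.7] toolx angle-270-yaw -0.02 toolz [-0.  0. -1.] F [-0.6 -0.3 -0.7] w 14.2
scene 268 149 [545.9 -83.9  60.2]
scene 276.5 151 [266.8 469.  698.8]
scene 280 152 [518.8 -89.   58.8]
scene 277 159 [ 534.1 -107.4   10.8]
side 231 165 [548.2 -87.6  57.6]
side 240 164 [525.9 -87.1  61.9]
side 243 166 [519.1 -91.7  52.8]
side 237 176 [ 536.  -101.8   13.4]
side 231 163 [548.2 -88.7  62.9]
```

View pics/w4.png

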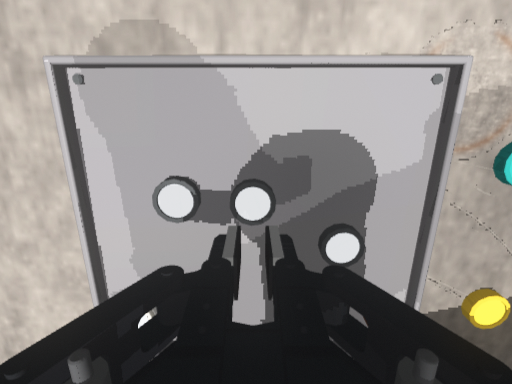

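```bash
python3 -c "
from h import *
s=arm.read_state()
w=ray('wrist',[(46,57),(472,57),(176,199),(253,202)],15,s);print(w.round(1),np.hypot(*(w[0]-w[1])[:2]),np.hypot(*(w[2]-w[3])[:2]))
p,d=arm.get_image('wrist');f,c=K('wrist');T=Tw('wrist',s)
for u,v in [(253,202),(120,120),(238,232),(268,232),(400,100)]:
    z=d[v,u];q=np.array([(u-c['cx'])/f*z,(v-c['cy'])/f*z,z,1]);print(u,v,z,(T@q)[:3].round(1))
print(proj('wrist',s['position'],s))
"
```

```text
[[ 658.2 -195.3   15. ]
 [ 413.2 -199.4   15. ]
 [ 589.  -110.1   15. ]
 [ 537.6 -108.8   15. ]] 245.0614801075528 51.453732926627275
253 202 186.44742 [ 537.6 -107.7   11.9]
120 120 179.22954 [ 625.6 -160.1    3.1]
238 232 143.69064 [ 545.4 -106.9   56.8]
268 232 143.10217 [ 529.7 -107.4   57.3]
400 100 175.67212 [ 444.2 -175.6    2.8]
[[253.25624587 215.07564662]]
```

Emit:
{"fn": "drive_tool", "kwargs": {
  "moves": [
    [[0.165,0.018,0,0,0,0,0],[0.165,0.018,0,0,0,0,0],[0.165,0.015,0,0,0,0,0],[0.165,0,0,0,0,0,0]]
  ]
}}

```text
clock: 7.0
position: [538.0, -150.2, 7.5]
ee_rot: [0.712, -0.702, -0.0, 0.0]
contact_force: [-1.2, 0.8, 0.3]
gripper_width: 14.3
```

```bash
python3 -c "
from h import *
s=arm.read_state();rep(s)
p,d=arm.get_image('wrist');f,c=K('wrist');T=arm.camera_params('wrist')['T_tool_cam']
print(d[222:330:4,[235,238,241]].round().tolist())
for u in (222,238,241):
  for v in range(222,330,6):
    z=d[v,u];q=np.array([(u-c['cx'])/f*z,(v-c['cy'])/f*z,z,1]);print(u,v,(T@q)[:3].round(1),end=' ')
  print()
"
```

```text
clk 7.0 TCP tray xy [   2.4 -206.8] world [ 538.  -150.2    7.5] toolx angle-270-yaw -0.15 toolz [-0.  0. -1.] F [-1.2  0.8  0.3] w 14.3
[[200.0, 201.0, 200.0], [151.0, 150.0, 200.0], [144.0, 146.0, 202.0], [141.0, 141.0, 205.0], [138.0, 137.0, 204.0], [133.0, 132.0, 205.0], [129.0, 133.0, 205.0], [125.0, 133.0, 207.0], [122.0, 134.0, 203.0], [119.0, 134.0, 198.0], [120.0, 133.0, 199.0], [121.0, 134.0, 200.0], [121.0, 133.0, 202.0], [121.0, 132.0, 203.0], [122.0, 132.0, 205.0], [123.0, 133.0, 206.0], [123.0, 133.0, 205.0], [123.0, 217.0, 218.0], [125.0, 218.0, 217.0], [125.0, 219.0, 219.0], [221.0, 221.0, 223.0], [223.0, 222.0, 222.0], [224.0, 222.0, 224.0], [225.0, 224.0, 224.0], [227.0, 225.0, 227.0], [226.0, 227.0, 227.0], [84.0, 85.0, 83.0]]
222 222 [ -7.5 -22.9   4.8] 222 228 [-11.9 -23.    4. ] 222 234 [-16.7 -23.1   3.8] 222 240 [  6.7 -16.5 -50.5] 222 246 [  6.5 -15.8 -56.6] 222 252 [  6.4 -15.2 -62.3] 222 258 [ 12.2 -13.4 -77.4] 222 264 [ 12.2 -12.9 -82. ] 222 270 [ 11.6 -12.5 -85.4] 222 276 [ 12.  -12.  -89.9] 222 282 [ 11.5 -11.7 -92.9] 222 288 [  16.7  -10.4 -103.4] 222 2
[... 493 characters left out ...]
 288 [-11.   -7.5 -66.4] 238 294 [-69.5 -12.1   4.1] 238 300 [-76.6 -12.3   5.9] 238 306 [-81.3 -12.3   4.5] 238 312 [-88.1 -12.4   5.6] 238 318 [-93.  -12.4   4.2] 238 324 [   9.8   -4.8 -111.6] 
241 222 [-7.3 -9.   4.5] 241 228 [-12.2  -9.    4.6] 241 234 [-17.8  -9.2   6.1] 241 240 [-22.1  -9.2   4.8] 241 246 [-26.5  -9.2   3.6] 241 252 [-30.8  -9.1   2.3] 241 258 [-31.5  -8.9  -4.9] 241 264 [-36.9  -8.9  -4.3] 241 270 [-41.8  -9.   -4.5] 241 276 [-47.4  -9.1  -3.8] 241 282 [-52.7  -9.2  -3.7] 241 288 [-56.5  -9.1  -5.7] 241 294 [-69.   -9.6   3.5] 241 300 [-75.9  -9.8   5. ] 241 306 [-81.2  -9.8   4.3] 241 312 [-87.7  -9.9   5.1] 241 318 [-94.3 -10.    5.7] 241 324 [  10.1   -3.9 -111.8]
```

Emit:
{"fn": "drive_tool", "kwargs": {
  "moves": [
    [[0.165,0,0,0.01,0,0,0],[0.165,0,0,0.01,0,0,0],[0.165,0,0,0.008,0,0,0],[0.165,0,0,0.0,0,0,0],[0.165,0,0,0.0,0,0,0]]
  ]
}}

```text
clock: 7.55
position: [537.1, -148.4, -24.1]
ee_rot: [0.713, -0.701, -0.001, 0.001]
contact_force: [-0.1, 0.1, -0.6]
gripper_width: 14.2
```

```bash
cat > tips.py <<'E'
from h import *
s=arm.read_state();rep(s)
p,d=arm.get_image('wrist');f,c=K('wrist');T=Tw('wrist',s)
cv2.imwrite('pics/wt.png',p[:,:,::-1])
for u in (236,238,268,270):
  for v in range(220,234):
    z=d[v,u]
    q=np.array([(u-c['cx'])/f*z,(v-c['cy'])/f*z,z,1])
    if z<160 or v==220: print(u,v,(T@q)[:3].round(1),end=' ')
    if z<160: print();break
n='side'
p,d=arm.get_image(n)
cv2.imwrite('pics/ts.png',cv2.resize(p[130:240,170:310,::-1],None,fx=5,fy=5,interpolation=cv2.INTER_CUBIC))
E
python3 tips.py
```

```text
clk 7.55 TCP tray xy [   1.5 -205. ] world [ 537.1 -148.4  -24.1] toolx angle-270-yaw -0.07 toolz [-0.003  0.001 -1.   ] F [-0.1  0.1 -0.6] w 14.2
236 220 [ 547.8 -156.3    3.3] 236 226 [ 547.  -158.7   16.9] 
238 220 [ 546.5 -156.5    3.5] 238 226 [ 545.9 -158.8   17.2] 
268 220 [ 528.5 -157.     4. ] 268 226 [ 529.3 -159.4   17.8] 
270 220 [ 527.2 -156.6    3.2] 270 226 [ 528.2 -159.4   17.8]
```

View pics/ts.png

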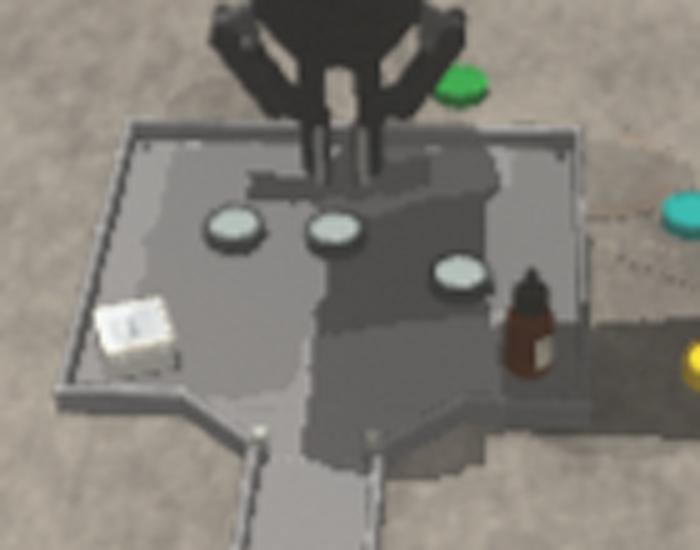

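Emit:
{"fn": "drive_tool", "kwargs": {
  "moves": [
    [[0.165,0,0,0.004,0,0,0],[0.165,0,0,0.004,0,0,0],[0.165,0,0,0.0,0,0,0]]
  ]
}}

```text
clock: 7.95
position: [537.9, -148.3, -31.6]
ee_rot: [0.713, -0.701, -0.0, -0.0]
contact_force: [0.3, -0.4, 0.3]
gripper_width: 13.9
```

```bash
python3 tips.py
```

```text
clk 7.95 TCP tray xy [   2.3 -204.8] world [ 537.9 -148.3  -31.6] toolx angle-270-yaw -0.06 toolz [-0.     0.001 -1.   ] F [ 0.3 -0.4  0.3] w 13.9
236 220 [ 548.1 -159.4    3.2] 
238 220 [ 546.9 -159.6    3.5] 
268 220 [ 529.6 -159.5    2.7] 
270 220 [ 528.5 -159.5    2.7]
```

Emit:
{"fn": "drive_tool", "kwargs": {
  "moves": [
    [[0.165,-0.01,0,0.001,0,0,0],[0.165,-0.012,0,0,0,0,0],[0.165,-0.012,0,0,0,0,0],[0.165,-0.012,0,0,0,0,0],[0.165,-0.012,0,0,0,0,0]]
  ]
}}

```text
clock: 8.55
position: [537.4, -86.4, -31.8]
ee_rot: [0.712, -0.702, 0.0, -0.001]
contact_force: [0.2, -0.2, -0.1]
gripper_width: 13.9
```

```bash
python3 look.py b2
```

```text
clk 8.55 TCP tray xy [   2.9 -142.9] world [537.4 -86.4 -31.8] toolx angle-270-yaw -0.13 toolz [ 0.001  0.001 -1.   ] F [ 0.2 -0.2 -0.1] w 13.9
scene [255.8 152.4] 25 tray [  52.2 -159.1]
scene [222.7 169.9] 121 tray [ 95.1 -77.2]
scene [268.2 172.2] 58 tray [  -1.  -116.8]
scene [296.5 178.4] 65 tray [ -65.7 -127.9]
side [217.2 175.1] 46 tray [  52.2 -160.7]
side [262.6 184.9] 51 tray [ -64.6 -124.7]
side [236.3 187.8] 50 tray [  -0.4 -111.1]
(435, 789, 3)
```

View pics/b2.png

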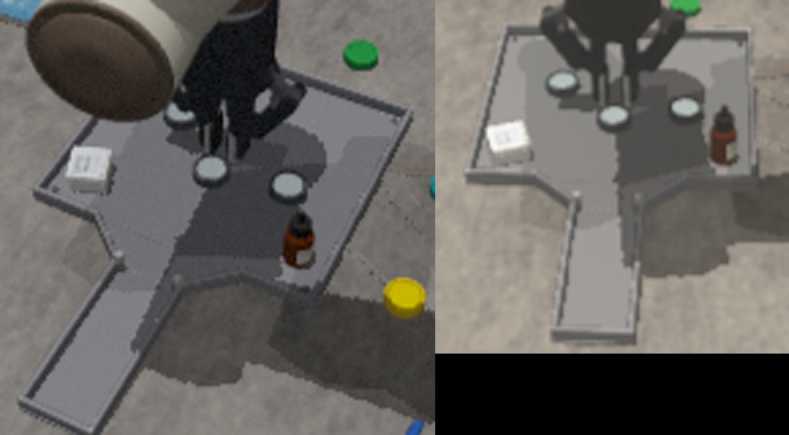

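Emit:
{"fn": "drive_tool", "kwargs": {
  "moves": [
    [[0.165,-0.012,0,0,0,0,0.001],[0.165,-0.012,0.0005,0,0,0,0.001],[0.165,-0.012,0.0005,0,0,0,0],[0.165,-0.012,0,0,0,0,0],[0.165,-0.012,0,0,0,0,0],[0.165,-0.012,0,0,0,0,0],[0.165,-0.012,0,0,0,0,0]]
  ]
}}

```text
clock: 9.35
position: [535.1, 4.6, -31.6]
ee_rot: [0.712, -0.702, 0.0, -0.001]
contact_force: [1.7, 0.8, 0.4]
gripper_width: 14.0
```

```bash
python3 look.py b3
```

```text
clk 9.35 TCP tray xy [  2.2 -51.9] world [535.1   4.6 -31.6] toolx angle-270-yaw -0.2 toolz [ 0.002  0.001 -1.   ] F [1.7 0.8 0.4] w 14.0
scene [296.5 178.4] 67 tray [ -65.8 -128. ]
scene [250.  201.4] 69 tray [ -2.2 -25.3]
side [263.  185.1] 49 tray [ -65.7 -124.3]
side [233.6 212.9] 59 tray [ -0.7 -20.1]
(435, 789, 3)
```

View pics/b3.png

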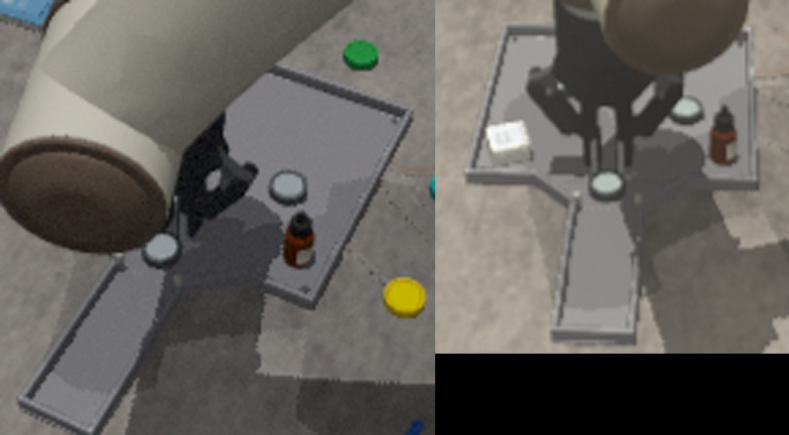

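Emit:
{"fn": "drive_tool", "kwargs": {
  "moves": [
    [[0.165,-0.01,0.0005,0,0,0,0.001],[0.165,-0.01,0.0005,0,0,0,0.001],[0.165,-0.01,0,0,0,0,0],[0.165,-0.01,0,0,0,0,0],[0.165,-0.01,0,0,0,0,0],[0.165,-0.01,0,0,0,0,0]]
  ]
}}

```text
clock: 10.05
position: [533.1, 68.7, -31.6]
ee_rot: [0.711, -0.703, 0.0, -0.001]
contact_force: [1.0, -0.0, 0.2]
gripper_width: 13.8
```

```bash
python3 look.py b4
```

```text
clk 10.05 TCP tray xy [ 1.3 12.2] world [533.1  68.7 -31.6] toolx angle-270-yaw -0.34 toolz [ 0.002  0.001 -1.   ] F [ 1.  -0.   0.2] w 13.8
scene [296.5 178.4] 67 tray [ -65.8 -128. ]
side [231.6 232.5] 75 tray [-1.1 42.8]
(435, 789, 3)
```

View pics/b4.png

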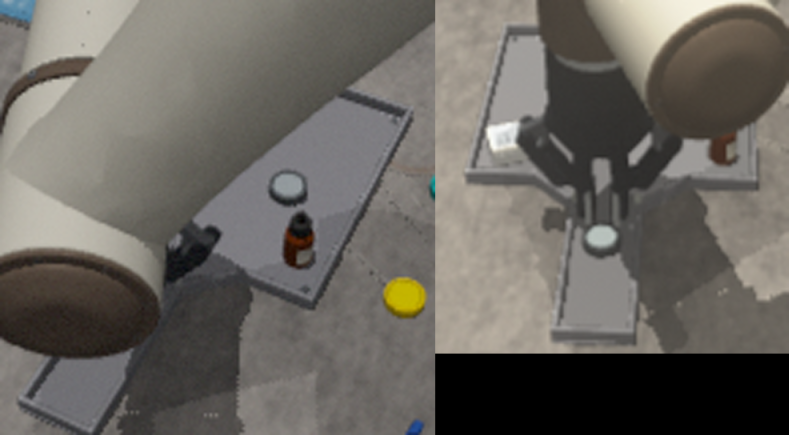

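Emit:
{"fn": "drive_tool", "kwargs": {
  "moves": [
    [[0.165,-0.01,0.0005,0,0,0,0.003],[0.165,-0.01,0,0,0,0,0.002],[0.165,-0.01,0,0,0,0,0],[0.165,-0.01,0,0,0,0,0],[0.165,0,0,0,0,0,0],[0.165,0.01,0,0,0,0,0],[0.165,0.01,0,0,0,0,0],[0.165,0,0,-0.02,0,0,0],[0.165,0,0,-0.03,0,0,0],[0.165,0,0,-0.03,0,0,0],[0.165,0,0,0,0,0,0]]
  ]
}}

```text
clock: 11.25
position: [530.5, 85.9, 49.4]
ee_rot: [0.708, -0.706, -0.001, 0.002]
contact_force: [0.6, 0.6, 0.3]
gripper_width: 14.4
```

```bash
python3 look.py b5
```

```text
clk 11.25 TCP tray xy [-1.  29.4] world [530.5  85.9  49.4] toolx angle-270-yaw -0.81 toolz [-0.004 -0.002 -1.   ] F [0.6 0.6 0.3] w 14.4
scene [296.5 178.5] 66 tray [ -65.8 -127.8]
scene [224.9 240.5] 93 tray [-2.3 82.6]
side [262.4 185. ] 57 tray [ -64.3 -124.6]
side [230.  246.9] 87 tray [-1.1 85.2]
(435, 789, 3)
```

View pics/b5.png

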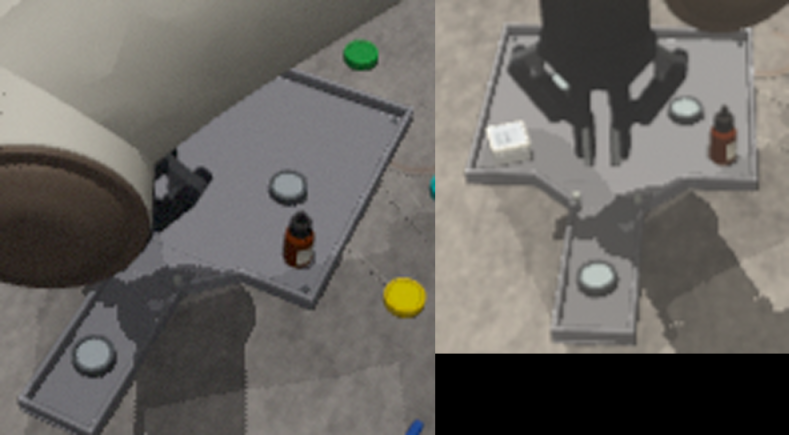

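Emit:
{"fn": "drive_tool", "kwargs": {
  "moves": [
    [[0,0.03,-0.014,0,0,0,-0.014],[0,0.04,-0.018,0,0,0,0],[0,0.04,-0.018,0,0,0,0],[0,0.04,-0.018,0,0,0,0],[0,0.034,-0.018,0,0,0,0],[0,0,0,0,0,0,0],[0,0,0,0.015,0,0,0],[0,0,0,0.015,0,0,0],[0,0,0,0.015,0,0,0],[0,0,0,0,0,0,0]]
  ]
}}

```text
clock: 12.35
position: [606.4, -110.6, -15.3]
ee_rot: [0.711, -0.703, -0.011, 0.014]
contact_force: [-0.6, -0.9, 0.3]
gripper_width: 0.2
```

```bash
python3 look.py b6
```

```text
clk 12.35 TCP tray xy [  71.5 -168.4] world [ 606.4 -110.6  -15.3] toolx angle-270-yaw -0.42 toolz [-0.036 -0.004 -0.999] F [-0.6 -0.9  0.3] w 0.2
scene [257.2 151.3] 54 tray [  51. -164.]
scene [222.7 169.5] 85 tray [ 95.6 -78.1]
scene [296.5 178.4] 67 tray [ -65.8 -128. ]
scene [224.8 240.5] 98 tray [-2.2 82.6]
side [217.2 175.3] 42 tray [  52.2 -160.1]
side [262.5 185. ] 54 tray [ -64.5 -124.5]
side [195.3 196. ] 21 tray [ 95.9 -76.4]
side [230.1 246.9] 92 tray [-1.3 85.3]
(435, 789, 3)
```

View pics/b6.png

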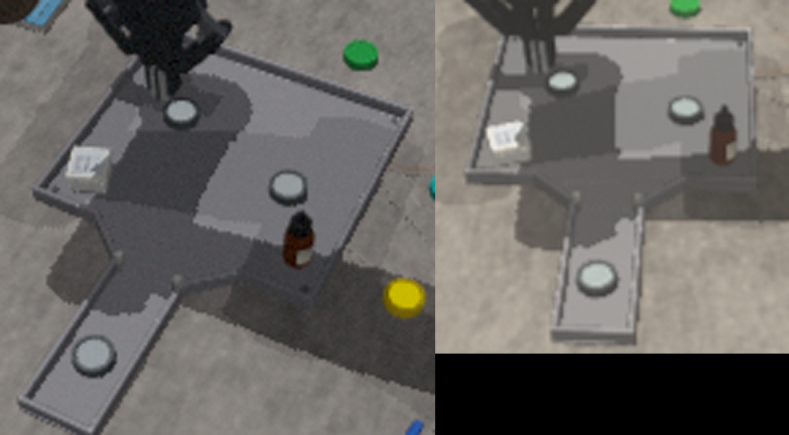

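Emit:
{"fn": "drive_tool", "kwargs": {
  "moves": [
    [[0,-0.004,-0.009,-0.004,0.02,0.004,-0.007],[0,0,-0.008,0,0.016,0,0],[0,0,0,0,0,0,0],[0,0,0,0,0,0,0]]
  ]
}}

```text
clock: 12.85
position: [629.3, -105.1, -6.0]
ee_rot: [0.714, -0.7, 0.008, -0.002]
contact_force: [0.0, 0.1, -0.0]
gripper_width: -0.0
```

```bash
python3 -c "
from h import *
rep(arm.read_state())"
```

```text
clk 12.85 TCP tray xy [  94.5 -163.3] world [ 629.3 -105.1   -6. ] toolx angle-270-yaw 0.19 toolz [ 0.014 -0.008 -1.   ] F [ 0.   0.1 -0. ] w -0.0
```

Emit:
{"fn": "drive_tool", "kwargs": {
  "moves": [
    [[0,0,0.002,0.005,-0.014,-0.008,0],[0,0,0,0.006,0,0,0],[0,0,0,0.006,0,0,0],[0,0,0,0.004,0,0,0],[0,0,0,0,0,0,0],[0,0,0,0,0,0,0]]
  ]
}}

```text
clock: 13.45
position: [626.7, -105.3, -29.2]
ee_rot: [0.714, -0.7, -0.001, 0.001]
contact_force: [0.7, 1.0, 0.1]
gripper_width: 0.1
```

```bash
python3 -c "
from h import *
rep(arm.read_state())"
```

```text
clk 13.45 TCP tray xy [  91.9 -163.5] world [ 626.7 -105.3  -29.2] toolx angle-270-yaw 0.16 toolz [-0.003  0.    -1.   ] F [0.7 1.  0.1] w 0.1
```

Emit:
{"fn": "drive_tool", "kwargs": {
  "moves": [
    [[0,0,0.006,0.0025,0.003,0,-0.003],[0,0,0.01,0,0,0,0],[0,0,0.01,0,0,0,0],[0,0,0.01,0,0,0,0],[0,0,0.01,0,0,0,0],[0,0,0.01,0,0,0,0],[0,0,0,0,0,0,0]]
  ]
}}

```text
clock: 14.15
position: [564.5, -106.8, -31.3]
ee_rot: [0.715, -0.699, 0.0, -0.0]
contact_force: [0.4, 0.1, -0.8]
gripper_width: -0.1
```

```bash
python3 look.py b7
```

```text
clk 14.15 TCP tray xy [  29.7 -163.8] world [ 564.5 -106.8  -31.3] toolx angle-270-yaw 0.33 toolz [ 0.001  0.    -1.   ] F [ 0.4  0.1 -0.8] w -0.1
scene [277.9 158.5] 53 tray [  -2.8 -164.3]
scene [223.1 170. ] 89 tray [ 94.1 -77.2]
scene [296.5 178.4] 67 tray [ -65.8 -128. ]
scene [224.8 240.5] 98 tray [-2.2 82.6]
side [238.2 175.6] 43 tray [  -1.8 -160.8]
side [262.5 184.9] 53 tray [ -64.5 -124.7]
side [195.3 196. ] 24 tray [ 96.  -76.5]
side [230.1 247. ] 91 tray [-1.5 85.4]
(435, 789, 3)
```

View pics/b7.png

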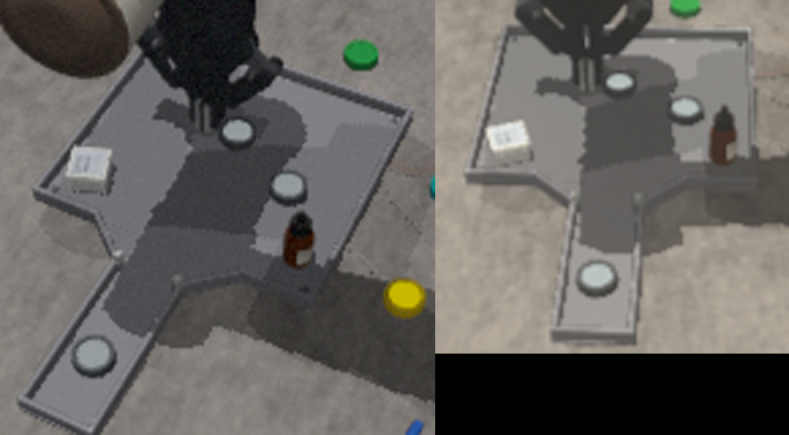

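Emit:
{"fn": "drive_tool", "kwargs": {
  "moves": [
    [[0,0,-0.008,0,0,0,0.003],[0,0.012,0,0,0,0,0],[0,0.015,0,0,0,0,0],[0,0.013,0,0,0,0,0],[0.165,0,0.012,0,0,0,0],[0.165,0,0.012,0,0,0,0],[0.165,0,0.01,0,0,0,0],[0.165,0,0,0,0,0,0]]
  ]
}}

```text
clock: 15.05
position: [540.4, -152.3, -31.9]
ee_rot: [0.714, -0.701, 0.001, -0.001]
contact_force: [-0.6, 0.6, 0.0]
gripper_width: 13.9
```

```bash
python3 look.py b8
```

```text
clk 15.05 TCP tray xy [   4.7 -208.9] world [ 540.4 -152.3  -31.9] toolx angle-270-yaw 0.05 toolz [ 0.003  0.    -1.   ] F [-0.6  0.6  0. ] w 13.9
scene [277.8 158.5] 52 tray [  -2.6 -164.3]
scene [223.  169.4] 106 tray [ 95.2 -78.7]
scene [296.5 178.4] 66 tray [ -65.7 -128.1]
scene [224.9 240.5] 96 tray [-2.4 82.5]
side [238.1 175.5] 45 tray [  -1.4 -160.9]
side [262.6 184.9] 51 tray [ -64.6 -124.7]
side [230.1 246.9] 92 tray [-1.3 85.3]
(435, 789, 3)
```

View pics/b8.png

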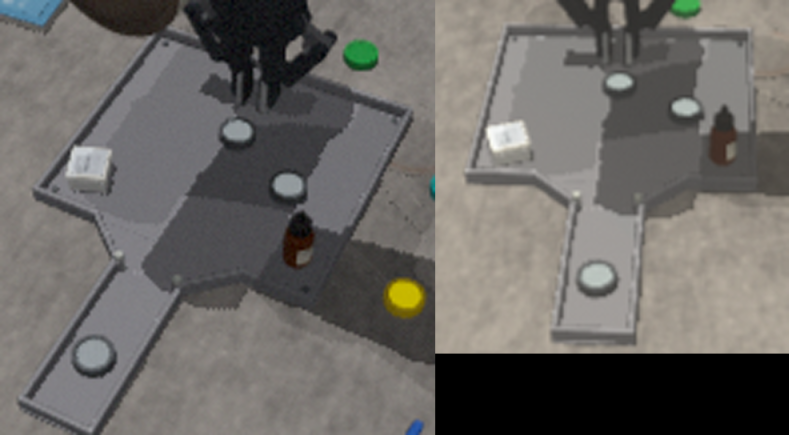

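Emit:
{"fn": "drive_tool", "kwargs": {
  "moves": [
    [[0.165,-0.003,0.003,0,-0.003,0,0],[0.165,-0.01,0,0,0,0,0.001],[0.165,-0.012,0,0,0,0,0.001],[0.165,-0.012,0,0,0,0,0.001],[0.165,-0.012,0,0,0,0,0],[0.165,-0.012,0,0,0,0,0],[0.165,-0.012,0,0,0,0,0],[0.165,-0.012,0,0,0,0,0],[0.165,-0.012,0,0,0,0,0],[0.165,-0.012,0,0,0,0,0],[0.165,-0.012,0,0,0,0,0],[0.165,-0.012,0,0,0,0,0],[0.165,-0.012,0,0,0,0,0]]
  ]
}}

```text
clock: 16.45
position: [538.3, 6.7, -31.2]
ee_rot: [0.714, -0.7, 0.002, -0.001]
contact_force: [0.1, -0.5, -0.3]
gripper_width: 14.1
```

```bash
python3 look.py b9
```

```text
clk 16.45 TCP tray xy [  5.4 -49.9] world [538.3   6.7 -31.2] toolx angle-270-yaw 0.1 toolz [ 0.004 -0.001 -1.   ] F [ 0.1 -0.5 -0.3] w 14.1
scene [296.6 178.5] 68 tray [ -66. -128.]
scene [248.5 201.7] 66 tray [  0.4 -23.4]
scene [224.9 240.5] 94 tray [-2.4 82.5]
side [262.6 185. ] 54 tray [ -64.8 -124.6]
side [232.2 213.1] 61 tray [  2.4 -19. ]
side [229.8 246.9] 84 tray [-0.8 85.1]
(435, 789, 3)
```

View pics/b9.png

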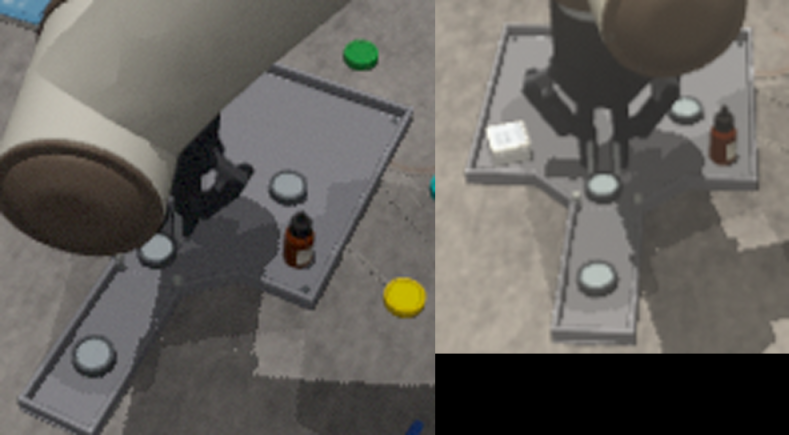

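Emit:
{"fn": "drive_tool", "kwargs": {
  "moves": [
    [[0.165,-0.006,0.002,0,-0.002,0,0.001],[0.165,-0.006,0.002,0,-0.002,0,0.001],[0.165,-0.006,0.001,0,0,0,0],[0.165,0,0,0,0,0,0]]
  ]
}}

```text
clock: 16.95
position: [532.6, 26.1, -31.2]
ee_rot: [0.713, -0.701, 0.0, 0.0]
contact_force: [0.6, -1.2, 0.1]
gripper_width: 14.4
```

```bash
python3 look.py b10
```

```text
clk 16.95 TCP tray xy [  0.1 -30.4] world [532.6  26.1 -31.2] toolx angle-270-yaw 0.03 toolz [ 0.    -0.001 -1.   ] F [ 0.6 -1.2  0.1] w 14.4
scene [296.5 178.4] 67 tray [ -65.8 -128. ]
scene [224.7 240.6] 96 tray [-2.1 82.8]
side [264.7 185. ] 27 tray [ -69.9 -124.7]
side [233.9 218.6] 65 tray [-2.8 -1. ]
side [229.9 246.9] 86 tray [-1.  85.1]
(435, 789, 3)
```

Emit:
{"fn": "drive_tool", "kwargs": {
  "moves": [
    [[0.165,-0.009,-0.001,0,0,0,0],[0.165,-0.009,0,0,0,0,0],[0.165,-0.009,0,0,0,0,0],[0.165,-0.009,0,0,0,0,0],[0.165,-0.008,0,0,0,0,0],[0.165,0,0,0,0,0,0]]
  ]
}}

```text
clock: 17.65
position: [533.1, 73.3, -31.3]
ee_rot: [0.713, -0.701, 0.0, 0.0]
contact_force: [-0.2, -0.2, 1.1]
gripper_width: 14.1
```

```bash
python3 look.py b11
```

```text
clk 17.65 TCP tray xy [ 1.4 16.8] world [533.1  73.3 -31.3] toolx angle-270-yaw -0.03 toolz [ 0.    -0.001 -1.   ] F [-0.2 -0.2  1.1] w 14.1
scene [296.5 178.4] 68 tray [ -65.6 -128. ]
side [196.1 196.3] 22 tray [ 93.8 -75.5]
side [231.6 233.5] 75 tray [-1.3 46. ]
side [229.8 246.9] 84 tray [-0.8 85.1]
(435, 789, 3)
```

View pics/b11.png

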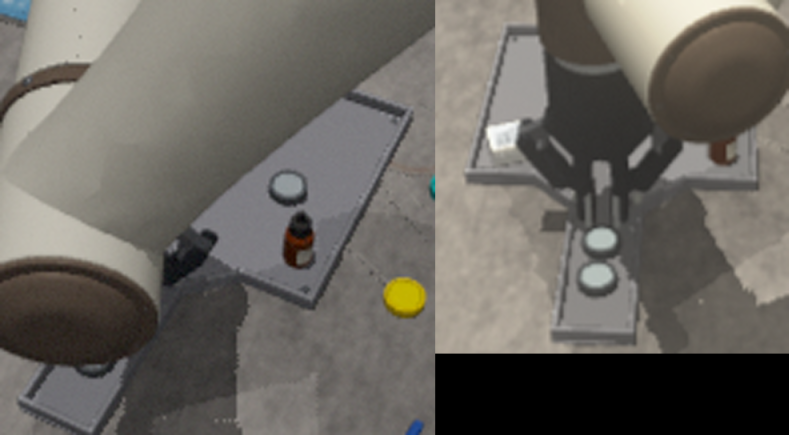

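Emit:
{"fn": "drive_tool", "kwargs": {
  "moves": [
    [[0.165,-0.005,0,0,0,0,0],[0.165,-0.004,0,0,0,0,0],[0.165,0,0,0,0,0,0],[0.165,0.01,0,0,0,0,0],[0.165,0.01,0,0,0,0,0],[0,0.005,0,-0.02,0,0,0],[0,0,0,-0.03,0,0,0],[0,0,0,-0.04,0,0,0],[0,0,0,-0.02,0,0,0],[0,0,0,0,0,0,0]]
  ]
}}

```text
clock: 18.75
position: [531.2, 49.1, 80.9]
ee_rot: [0.711, -0.704, -0.001, 0.003]
contact_force: [0.4, 0.3, -0.4]
gripper_width: -0.2
```

```bash
python3 look.py b12; python3 -c "
from h import *
c,q=np.cos(.01745),np.sin(.01745)
for n,uv in(('scene',(299.4,206)),('side',(170+478/4.5,145+265/4.5))):
    w=ray(n,uv,3)[0,:2]-(532,56.5);print(n,w@np.array([[c,-q],[q,c]]))"
```

```text
clk 18.75 TCP tray xy [-0.9 -7.3] world [531.2  49.1  80.9] toolx angle-270-yaw -0.43 toolz [-0.006 -0.003 -1.   ] F [ 0.4  0.3 -0.4] w -0.2
scene [296.5 178.4] 69 tray [ -65.8 -128. ]
scene [232.8 228.8] 87 tray [-3.  51.5]
scene [224.6 240.8] 97 tray [-2.1 83.3]
side [262.5 185. ] 58 tray [ -64.4 -124.4]
side [231.4 236.2] 84 tray [-1.6 54. ]
side [230.2 247.1] 88 tray [-1.7 85.7]
(435, 789, 3)
scene [-99.27408024 -67.9071448 ]
side [-98.52412595 -66.21834482]
```

View pics/b12.png

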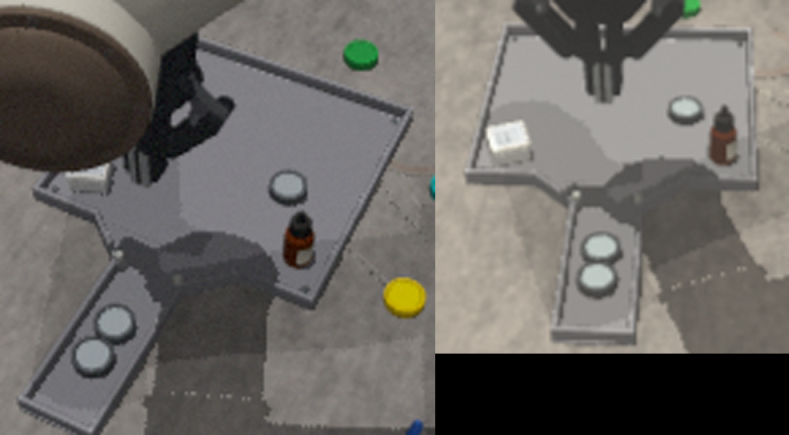

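Emit:
{"fn": "drive_tool", "kwargs": {
  "moves": [
    [[0,0.028,0.022,0,0.005,0,-0.007],[0,0.028,0.022,0,0,0,0],[0,0.028,0.022,0,0,0,0],[0,0.025,0.02,0,0,0,0],[0,0,0,0,0,0,0],[0,0,0,0.01,0,0,0],[0,0,0,0,0,0,0]]
  ]
}}

```text
clock: 19.55
position: [433.9, -67.4, 58.4]
ee_rot: [0.712, -0.702, -0.007, 0.012]
contact_force: [-0.3, -0.9, 0.2]
gripper_width: -0.0
```

```bash
python3 -c "
from h import *
rep(arm.read_state())"
```

```text
clk 19.55 TCP tray xy [-100.2 -122.1] world [433.9 -67.4  58.4] toolx angle-270-yaw -0.19 toolz [-0.026 -0.007 -1.   ] F [-0.3 -0.9  0.2] w -0.0
```

Emit:
{"fn": "drive_tool", "kwargs": {
  "moves": [
    [[0,0.004,-0.002,0,0.024,-0.005,0],[0,0.003,0,0.006,0,0,0],[0,0,0,0.008,0,0,0],[0,0,0,0.008,0,0,0],[0,0,0,0.008,0,0,0],[0,0,0,0.008,0,0,0],[0,0,0,0,0,0,0],[0,0,0,0,0,0,0]]
  ]
}}

```text
clock: 20.35
position: [437.3, -73.3, 14.8]
ee_rot: [0.713, -0.701, -0.0, 0.002]
contact_force: [-0.0, 0.1, -0.3]
gripper_width: -0.3
```

```bash
python3 look.py b13
```

```text
clk 20.35 TCP tray xy [ -96.9 -128.1] world [437.3 -73.3  14.8] toolx angle-270-yaw 0.01 toolz [-0.004 -0.002 -1.   ] F [-0.   0.1 -0.3] w -0.3
scene [223.5 170.1] 119 tray [ 93.1 -77.5]
scene [296.5 178.4] 65 tray [ -65.7 -127.9]
scene [232.8 228.8] 87 tray [-3.  51.5]
scene [224.5 240.8] 98 tray [-2.1 83.4]
side [262.5 185. ] 54 tray [ -64.5 -124.5]
side [231.5 236.2] 88 tray [-1.8 54. ]
side [230.1 247.1] 89 tray [-1.5 85.8]
(435, 789, 3)
```

View pics/b13.png

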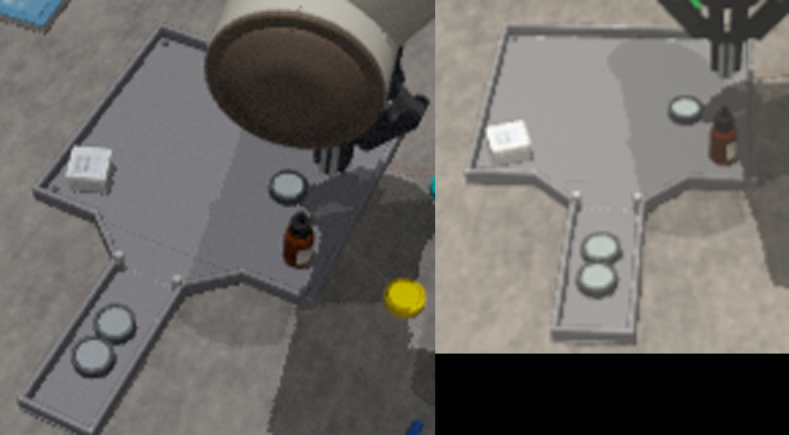

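Emit:
{"fn": "drive_tool", "kwargs": {
  "moves": [
    [[0,0.001,-0.001,0.006,0.004,0,0],[0,0,0,0.006,0,0,0],[0,0,0,0.006,0,0,0],[0,0,0,0.006,0,0,0],[0,0,0,0.006,0,0,0],[0,0,0,0.006,0,0,0],[0,0,0,0,0,0,0],[0,0,0,0,0,0,0]]
  ]
}}

```text
clock: 21.25
position: [439.1, -74.4, -23.7]
ee_rot: [0.713, -0.701, 0.002, -0.0]
contact_force: [0.6, -0.7, -0.5]
gripper_width: 0.1
```

```bash
python3 -c "
from h import *
rep(arm.read_state())"
```

```text
clk 21.25 TCP tray xy [ -95.2 -129.2] world [439.1 -74.4 -23.7] toolx angle-270-yaw 0.01 toolz [ 0.003 -0.002 -1.   ] F [ 0.6 -0.7 -0.5] w 0.1
```

Emit:
{"fn": "drive_tool", "kwargs": {
  "moves": [
    [[0,0,0,0.004,-0.003,0,0],[0,0,0,0.0035,0,0,0],[0,0,0,0,0,0,0],[0,0,-0.007,0,0,0,0],[0,0,-0.01,0,0,0,0],[0,0,-0.01,0,0,0,0],[0,0,-0.01,0,0,0,0],[0,0,-0.01,0,0,0,0]]
  ]
}}

```text
clock: 22.05
position: [489.7, -73.5, -31.1]
ee_rot: [0.713, -0.701, 0.001, 0.001]
contact_force: [0.6, -0.8, 0.1]
gripper_width: -0.3
```

```bash
python3 look.py b14
```

```text
clk 22.05 TCP tray xy [ -44.6 -129.3] world [489.7 -73.5 -31.1] toolx angle-270-yaw 0.02 toolz [-0.    -0.002 -1.   ] F [ 0.6 -0.8  0.1] w -0.3
scene [223.1 170.1] 121 tray [ 94. -77.]
scene [279.6 173.7] 29 tray [ -26. -124.]
scene [232.9 228.7] 90 tray [-3.1 51.2]
scene [224.5 240.8] 98 tray [-2.1 83.4]
side [245.2 184.5] 45 tray [ -21.6 -124.8]
side [231.4 236.2] 84 tray [-1.6 54. ]
side [230.1 247.1] 89 tray [-1.5 85.8]
(435, 789, 3)
```

View pics/b14.png

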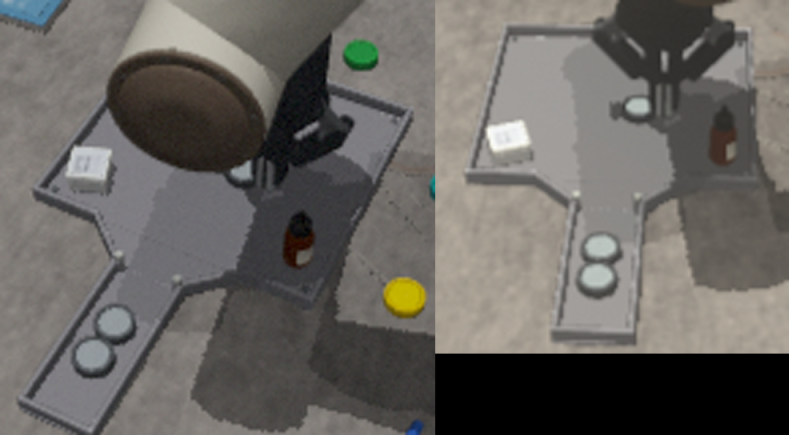

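Emit:
{"fn": "drive_tool", "kwargs": {
  "moves": [
    [[0,0,-0.01,0,0,0,0],[0,0,-0.008,0,0,0,0],[0,0,0,0,0,0,0],[0,0,0.01,0,0,0,0],[0,0.012,0,0,0,0,0],[0,0.015,0,0,0,0,0],[0,0.015,0,0,0,0,0],[0.165,0,-0.012,0,0,0,0],[0.165,0,-0.012,0,0,0,0],[0.165,0,-0.008,0,0,0,0],[0.165,0,0,0,0,0,0]]
  ]
}}

```text
clock: 23.25
position: [527.8, -118.0, -31.7]
ee_rot: [0.713, -0.701, -0.002, 0.004]
contact_force: [0.2, -0.1, 0.2]
gripper_width: 14.2
```

```bash
python3 look.py b15
```

```text
clk 23.25 TCP tray xy [  -7.2 -174.4] world [ 527.8 -118.   -31.7] toolx angle-270-yaw -0.01 toolz [-0.008 -0.003 -1.   ] F [ 0.2 -0.1  0.2] w 14.2
scene [223.1 169.7] 112 tray [ 94.5 -78.2]
scene [274.5 170.1] 60 tray [ -11.  -128.6]
scene [232.9 228.7] 90 tray [-3.1 51.2]
scene [224.5 240.8] 98 tray [-2.1 83.4]
side [240.5 184.4] 48 tray [  -9.9 -124.8]
side [231.5 236.2] 85 tray [-1.8 54. ]
side [230.1 247.1] 89 tray [-1.5 85.8]
(435, 789, 3)
```

View pics/b15.png

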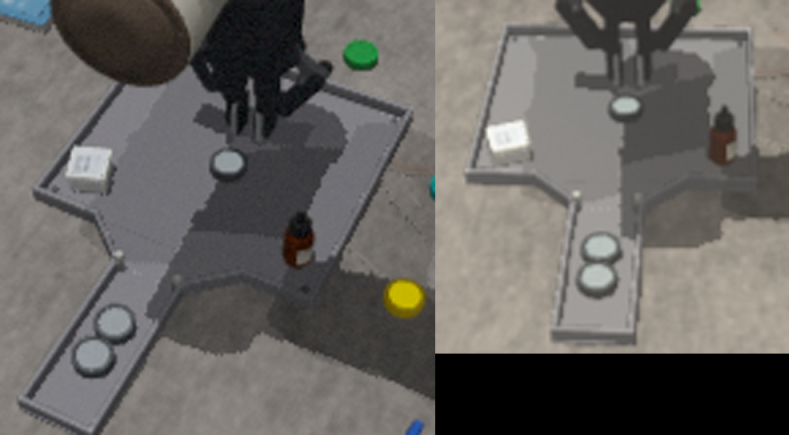

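Emit:
{"fn": "drive_tool", "kwargs": {
  "moves": [
    [[0.165,-0.01,0,0,0.007,0,0],[0.165,-0.01,0,0,0,0,0],[0.165,-0.01,-0.0005,0,0,0,0],[0.165,-0.01,-0.001,0,0,0,0],[0.165,-0.01,-0.001,0,0,0,0],[0.165,-0.01,-0.001,0,0,0,0],[0.165,-0.01,-0.001,0,0,0,0],[0.165,-0.01,-0.001,0,0,0,0],[0.165,0,0,0,0,0,0]]
  ]
}}

```text
clock: 24.25
position: [529.1, -28.7, -32.0]
ee_rot: [0.714, -0.7, -0.0, 0.002]
contact_force: [0.1, 0.9, 0.1]
gripper_width: 13.9
```

```bash
python3 look.py b16
```

```text
clk 24.25 TCP tray xy [ -4.3 -85.2] world [529.1 -28.7 -32. ] toolx angle-270-yaw 0.15 toolz [-0.003 -0.002 -1.   ] F [0.1 0.9 0.1] w 13.9
scene [259.4 191.5] 68 tray [ -8.1 -58.3]
scene [232.8 228.8] 87 tray [-3.  51.5]
scene [224.5 240.8] 98 tray [-2.1 83.4]
side [237.6 202.8] 58 tray [ -7.5 -55.3]
side [231.4 236.1] 81 tray [-1.7 53.8]
side [230.2 247.1] 88 tray [-1.7 85.7]
(435, 789, 3)
```

Emit:
{"fn": "drive_tool", "kwargs": {
  "moves": [
    [[0.165,-0.009,-0.001,0,0.003,0,0],[0.165,-0.009,-0.0015,0,0,0,0],[0.165,-0.009,-0.0015,0,0,0,0],[0.165,-0.009,-0.0015,0,0,0,0],[0.165,0,0,0,0,0,0]]
  ]
}}

```text
clock: 24.85
position: [534.0, 8.3, -32.2]
ee_rot: [0.713, -0.701, 0.001, 0.001]
contact_force: [-1.0, 0.2, -0.0]
gripper_width: 13.9
```

```bash
python3 look.py b17
```

```text
clk 24.85 TCP tray xy [  1.1 -48.2] world [534.    8.3 -32.2] toolx angle-270-yaw -0.03 toolz [-0.    -0.002 -1.   ] F [-1.   0.2 -0. ] w 13.9
scene [250.  203.5] 55 tray [ -4.8 -20.4]
scene [232.8 228.8] 86 tray [-3.1 51.3]
scene [224.6 240.8] 97 tray [-2.1 83.3]
side [234.1 213.2] 64 tray [ -1.8 -18.9]
side [231.4 236.1] 81 tray [-1.7 53.8]
side [230.1 247.1] 86 tray [-1.4 85.6]
(435, 789, 3)
```

View pics/b17.png

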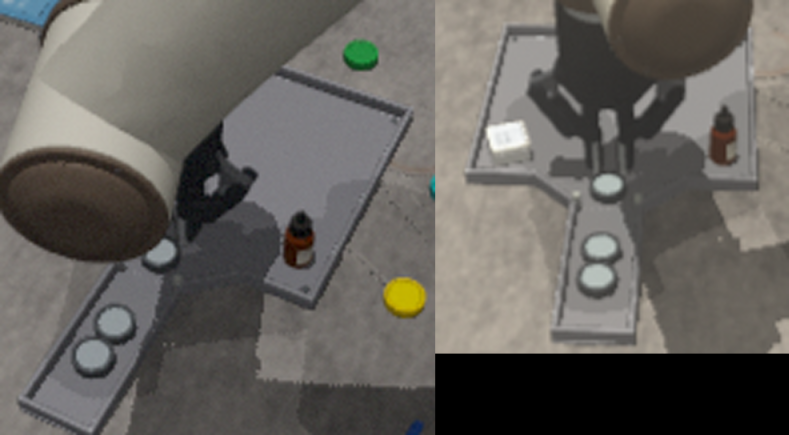

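Emit:
{"fn": "drive_tool", "kwargs": {
  "moves": [
    [[0.165,-0.009,0,0,0,0,0],[0.165,-0.009,0,0,0,0,0],[0.165,-0.009,0,0,0,0,0],[0.165,-0.009,0,0,0,0,0],[0.165,-0.007,0,0,0,0,0],[0.165,0,0,0,0,0,0]]
  ]
}}

```text
clock: 25.55
position: [532.6, 54.0, -32.4]
ee_rot: [0.713, -0.702, 0.0, 0.001]
contact_force: [-0.1, 0.7, -0.2]
gripper_width: 13.9
```

```bash
python3 look.py b18
```

```text
clk 25.55 TCP tray xy [ 0.5 -2.5] world [532.6  54.  -32.4] toolx angle-270-yaw -0.11 toolz [-0.001 -0.003 -1.   ] F [-0.1  0.7 -0.2] w 13.9
scene [223.6 242.5] 96 tray [-2.3 87.5]
side [195.2 196. ] 23 tray [ 96.3 -76.4]
side [232.6 227.3] 68 tray [-2.1 26.9]
side [231.3 237.5] 79 tray [-1.8 58. ]
side [229.7 248.8] 87 tray [-0.9 90.5]
(435, 789, 3)
```

View pics/b18.png

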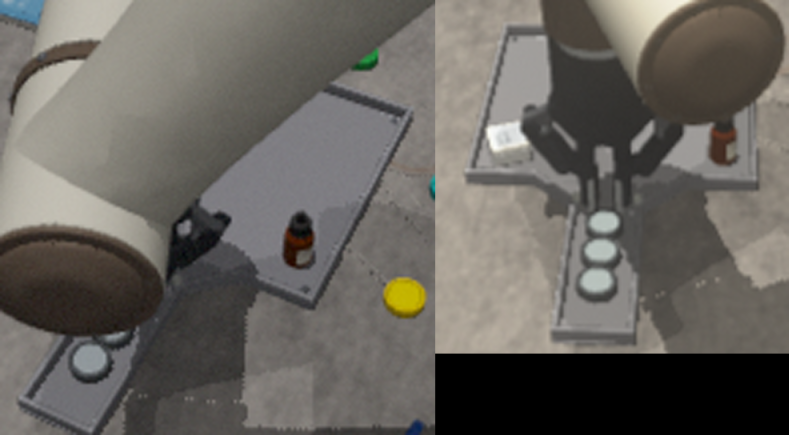

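Emit:
{"fn": "drive_tool", "kwargs": {
  "moves": [
    [[0.165,0.01,0,0,0,0,0],[0.165,0.012,0,0,0,0,0],[0.165,0.005,0,-0.02,0,0,0],[0.165,0.01,0,-0.03,0,0,0],[0.165,0.02,0,-0.04,0,0,0],[0.165,0.03,0,-0.04,0,0,0],[0.165,0.03,0,-0.02,0,0,0],[0.165,0,0,0,0,0,0],[0.165,0,0,0,0,0,0],[0.165,0,0,0,0,0,0]]
  ]
}}

```text
clock: 26.65
position: [530.7, -77.7, 121.6]
ee_rot: [0.709, -0.705, -0.001, 0.005]
contact_force: [0.3, -0.6, -0.4]
gripper_width: 14.0
```

```bash
python3 look.py b19;  python3 -c "
from h import *
s=arm.read_state();p,d=arm.get_image('wrist');cv2.imwrite('pics/wend.png',p[:,:,::-1]);print(s['joint_vel'].round(3))"
```

```text
clk 26.65 TCP tray xy [  -3.7 -134.2] world [530.7 -77.7 121.6] toolx angle-270-yaw -0.7 toolz [-0.007 -0.006 -1.   ] F [ 0.3 -0.6 -0.4] w 14.0
scene [222.5 169.8] 117 tray [ 95.7 -77.4]
scene [239.2 218.9] 85 tray [-3.1 24.4]
scene [231.7 230.4] 92 tray [-2.9 55.8]
scene [223.6 242.5] 98 tray [-2.3 87.7]
side [232.6 227.2] 79 tray [-2.  26.5]
side [231.5 237.6] 82 tray [-2.2 58.1]
side [229.8 248.8] 92 tray [-1.3 90.6]
(435, 789, 3)
[ 0.012  0.007  0.003  0.001 -0.     0.001]
```

View pics/b19.png

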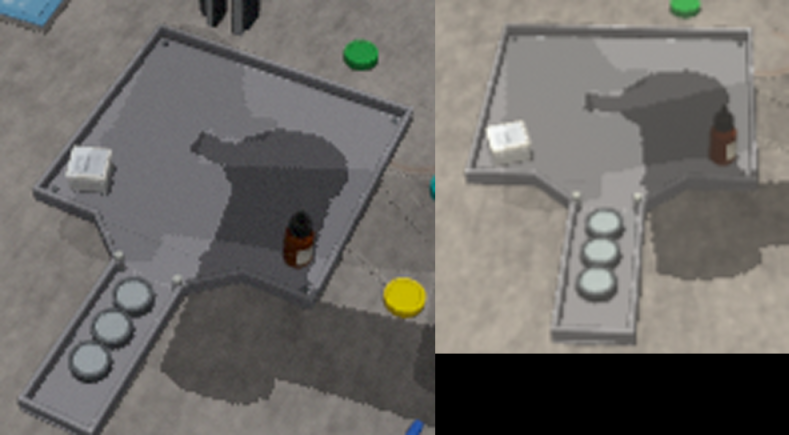

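View pics/wend.png

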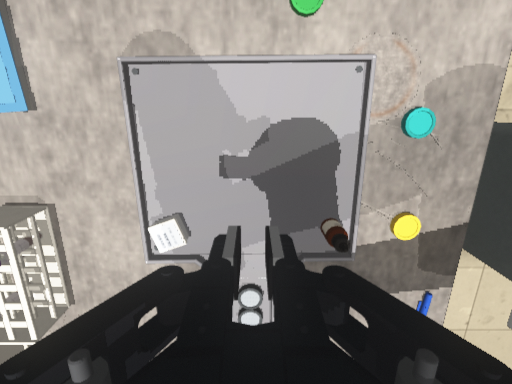

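All three filters lie past the gate, the arm is clear, and the box and bottle are in place. Handing in.

```bash
python3 -c "
from bench import arm
print(arm.job_done())"
```

```text
the job is handed in; nothing more can be done
None
```

I pushed the three grey filters through the gate one after the other and handed the job in at about 27 s of the 62 s allowed. The filters were pushed only along the tray floor: sideways with the shut fingers, forward with two fingertips 14 mm apart, never pinched or lifted.

**Filters:** the last scene and side pictures put them at about y = 25, 57 and 89 mm past the gate. They lie within about 3 mm of the slot's centre line, against limits of 15 to 125 mm and ±15 mm. In the pictures they look flat and still.

**Box and bottle:** neither was touched. The white box measured within about 1 mm of its earlier readings. I checked the bottle only by eye; it looked upright and in its place.

**Arm at hand-in:** the fingers were well above the tray and clear of everything, and force readings stayed within about 2 N.

**Checks that disagreed:**
- **Fingertip height:** the cameras showed the fingertips about 40 mm above the reported TCP height. My first push therefore passed over the filter without touching it. I measured the offset with the wrist depth image and corrected the height for all later pushes.
- **Camera positions:** the scene and side views differ from each other, and from the TCP, by 2 to 4 mm. The filter nearest the gate still clears the 15 mm limit by about 9 mm.

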